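# Lock the floodlight control box with the flat driver

## Robot

A 6-joint arm with a two-finger parallel gripper is mounted at the origin on the work surface. World frame = base frame: x ahead of the robot, y to its left, z up, the work surface at z = 0. Lengths are in m, angles in rad, forces in N, time in s.
With the tool pointing down it reaches from about 0.3 to 0.775 m from the base axis. Payload 14.6 kg.
Tool frame: the origin (TCP) lies on the centre line of the jaws, within the pads' length; the fingertips stand ctrl.tcp_to_tips ahead of it and the grasp point (between the pads) lies 2 mm behind it (ctrl.tcp_to_tips is the distance from the TCP to the fingertips, in m); z points along the fingers, y is the line along which they close (so a half turn about z gives the same grasp; the last joint's range is limited). The gripper opens to 94 mm and grips with 3 to 60 N. Pads are 16 mm wide; open, the fingers measure 119 mm over their backs; the gripper's body (75 mm by 177 mm) begins 78 mm behind the grasp point.
Start: joints at [1.232, 0.3, 1.521, -0, 1.321, -0.067], TCP at [0.148, 0.53, 0.222] pointing down, gripper open.
Joint ranges: [-3.03, 3.03], [-0.79, 2.21], [0.23, 2.52], [-1.04, 4.18], [0, 3.07], [-2.55, 2.55]. Speed limits (rad/s): [2.22, 2.22, 2.57, 3.14, 3.14, 3.14].

## Interface

Orientations are given as [roll, pitch, yaw] about the fixed x, y, z axes, in that order (R = Rz(yaw) Ry(pitch) Rx(roll)).
In Python, from station import telemetry, viewer, hand_in, ctrl gives the robot as it stands.
- The arm moves only by the tool step_arm, never from a script. Its argument "plan" is a list of rows, each an object of numbers: "dx", "dy", "dz": the shift along the tool's x, y, z scaled (see below); "rx", "ry", "rz": the turn, a rotation vector about the tool's x, y, z scaled (see below); "claw": the closure, from 0 (fully open) to 1 (shut). In form: [{"dx": .., "dy": .., "dz": .., "rx": .., "ry": .., "rz": .., "claw": ..}, ...]. A call has 1 to 10 rows; each row shifts and turns the commanded pose from where the row before left it, along the tool's axes as they then stand; what a row does not reach is not made up. The controller multiplies each number of a shift by 0.1 m and each number of a turn by 90 degrees. A row lasts 1/10 s, in which the tool goes at most 50 mm and 8.59 degrees, less where a joint would pass 70% of its speed; a pose out of reach is approached as far as the arm can. A call with a number of a shift or a turn outside -1 to 1 is refused whole. A call with a gripper value outside its range is refused whole. The fingers move at their own pace and stop on an object; "grip_force" is the grip in N (left out, the last holds). Time passes only in rows, so rows that do not move let the fingers close. It gives the time, the measured TCP pose, the force, the opening and the grip force at its end, in the units of the state.
- telemetry.get_obs(): the state, without advancing time (a new reading comes with each control period).
- viewer.camera(name): name is "side" or "top"; returns a dict with "img" (400x640x3 uint8, red, green, blue), "z_map" (400x640 float32, m along the optical axis (not along the pixel's ray), 0 where there is no reading), "fx", "fy", "cx", "cy" (pixels), "R" (3x3) and "t" (3): a world point X has camera coordinates R X + t. Camera axes: x right, y down, z forward; pixel columns grow to the right and rows downward; lengths in m; the calibration is good to about 2 mm. A picture is of the moment at which its call begins.
- hand_in(): hands the job in; it is judged then, once.
Trained networks look in a picture, given as the dict that the camera call returned (one of the last four; its "shot" number tells which), for a name from the list of things; names that differ only in an ending like _2 or _b are one class to them, and where a whole thing is asked for, a point or a joint stands for the part that bears it (a point fixed in the world has none). Each returns a list of dicts, best first, with "score" (0 to 1); they miss things now and then, are a little off and sometimes report something else, mostly with a low value. They report only what shows in the picture. A call takes as long as a camera call. They do not tell look-alikes from the thing itself.
- viewer.recognise(target, picture): "rect" ([left, top, right, bottom] in pixels, round what is visible of it).
The state is a dict: "time_s": time; "qpos": joint angles; "joint_vel": joint speeds; "tau": joint torques, N m; "ee_pos": TCP position; "eef_rot": TCP orientation; "force": force on the tool from outside, world axes, zero at the start; "moment": the same for the moment, N m; "grip_width": finger opening in m; "grip_force": force on a finger pad.
Only numpy, scipy, OpenCV 4.12 (cv2) and the standard library are available. Lean on these libraries where they do the work, as an engineer would, in place of code of your own. Each camera call takes 0.05 s, during which the arm holds its last target. There are 200 camera calls.

## Task

The cover lock on the floodlight's control box still has to be closed. Take the orange flat driver from its sloping rest and stand it upright in the empty hole of the wooden rack and let go, then take it again from the top, seat its blade in the brass screw's slot and turn the screw clockwise until it stops, keeping the blade seated and never turning the screw with the fingers. Finally stand the driver back upright in that same rack hole and let go, leaving the other things where they are.

Things in the scene. Friction and masses are not known exactly. Their poses are not given: they have to be found in the camera images.
- driver: Orange flat driver, 145 mm, 0.12-0.2 kg. Origin: blade tip; z from tip to butt, x along blade width. From the tip: blade 16 x 2.5 mm to 22, 10 mm round shaft to 65, 38 mm round black flange to 70, eight-sided handle 28 mm across flats (flats face x, y, diagonals) to 145; balance about 100 mm. At the start it lies loose in the rest, axis 30 deg above level, butt high, x-z plane vertical.
- rest: Blue sloping driver rest, fixed; base 150 x 70 mm, origin under its centre. The lying driver's blade points to its +x, the butt is up at -x. A 26 mm wide fork carries the shaft just before the flange; a 44 mm wide fork carries the handle 128 to 138 mm from the tip, prongs ending 2 mm under the handle's axis. From 70 to 128 mm the handle is clear at both sides and below.
- rack: Plywood tool rack, fixed, 60 x 165 mm, top at 75 mm. Origin at the centre of its underside, holes 84 mm apart along its y: the empty one at y = +42 mm, the spare nut driver at y = -42 mm.
- rack_hole (a point): Centre of the mouth of the rack's empty square hole (22 mm wide, open down to 6 mm above the bench), 75 mm above the bench; axes as the rack's. The driver stands in it on its flange, blade down: tip 65 mm below this point, butt 80 mm above it.
- gearbox: Grey control box with white cover, fixed, 130 x 170 x 52 mm high. Origin at the centre of its underside; the screw stands on the cover at x = 0, y = +40 mm. A dark mounting post, 16 mm thick (28 mm at its foot), rises from the cover at x = -45, y = -50 mm to 170 mm above the bench; two glands stick out 20 mm at its +x side.
- lock_slot (a point): Floor centre of the slot in the brass screw (41 mm across, axis upright), 55 mm above the bench. x along the slot, z up; turns with the screw. The slot is a pocket closed at both ends, 22 mm long, 5 mm wide, 7 mm deep to the screw's top; the upper 3 mm of its long sides slope 45 degrees to an 11 mm wide mouth.
- lock (a joint): Angle of the brass screw, rad; grows clockwise seen from above, stays where left, hard stop at 1.571 (locked: the slot lies along the gearbox's y and points at a red mark on the cover). At 0 the slot lies along the gearbox's x. Starts at 0.25 to 0.7. Turning takes about 0.1 N m.
- spare: Green-handled nut driver standing loose in the rack's other hole, outline as the orange driver's, top 155 mm above the bench. Origin at its lower tip, z up. Leave alone.
- meter: Black multimeter lying on the bench, 150 x 78 x 34 mm (42 mm at its dial), loose; origin at the centre of its underside, length along x. Leave alone.
- board: Green circuit board with capacitors lying on the bench, 130 x 50 mm, up to 34 mm high, loose; origin at the centre of its underside, length along x. Leave alone.
- bottle: White bottle with red cap, 44 mm diameter, 120 mm high, standing loose; origin at the centre of its underside. Leave alone.
Mind the look-alikes: they are no part of the job. What is meant by the rack is not pink, and is the larger of those in its own colour.

How it is judged:
On the way, in this order (a step that is already met when the one before it is completed fails the run):
1. the orange driver stands upright in the empty rack hole, let go (horizontal distance between driver and rack_hole below 0.012 m and z of driver in the frame of rack_hole between -0.07 and -0.06 m and angle between driver's own z axis and vertical below 0.12 rad and contact force between driver and the fingers below 0.1 N), for 0.2 s.
2. the driver's blade is seated in the screw's slot, the screw not yet turned far (horizontal distance between driver and lock_slot below 0.006 m and z of driver in the frame of lock_slot below 0.003 m and angle between driver's own z axis and vertical below 0.17 rad and value of joint lock below 1.1 rad), for 0.1 s.
3. the screw has reached its stop with the blade still seated (horizontal distance between driver and lock_slot below 0.006 m and z of driver in the frame of lock_slot below 0.003 m and angle between driver's own z axis and vertical below 0.17 rad and value of joint lock above 1.48 rad), for 0.1 s.
At the end, for the whole second after the job is handed in: The screw is within 0.09 rad (5 degrees) of its stop; the orange driver stands released and at rest in the rack hole, tip within 12 mm of the hole's axis, tip 60 to 70 mm below the rack's top, within 0.12 rad of upright; spare, meter, board and bottle are within 25 mm of where they began (all of step 1 and value of joint lock above 1.48 rad and linear speed of driver below 0.02 m/s and distance of each of spare, meter, board, bottle from where it was at the start of the episode below 0.025 m); the robot touches nothing.
It fails at once if the fingers push on the screw (contact force between the fingers and lock above 1 N).
It fails at once if a bystander is moved more than 25 mm (distance of any of spare, meter, board, bottle from where it was at the start of the episode above 0.025 m).
It fails at once if the blade is out of the slot with the screw part-turned (value of joint lock between 0.85 and 1.4 rad and z of driver in the frame of lock_slot above 0.012 m).
It also fails if it takes over 72 s, if anything falls off the work surface, if the arm or the gripper's body presses on something with over 40 N, if the wrist force passes 120 N, or if a joint passes its speed limit or range.

## Working session

There is one attempt and no reset: what is moved stays moved. The work goes in short steps, Python scripts to look and compute and a tool call to move; the robot and the scene stay as the last step left them, time stands still between calls to the robot, and variables do not carry over. Pictures are saved under pics/ and viewed, at most 11 in all, crops included, and the job is handed in when it is done.

Besides the shell and the picture viewer there is one more tool, called after "Emit:" as name(argument=value, ...), one argument or row to a line, values as JSON. step_arm: Moves the arm, as the interface text tells. Shifts and turns lie within -1 to 1; 1 stands for 0.1 m of shift or 90 degrees of turn. Its arguments: {"type":"object","properties":{"plan":{"type":"array"},"grip_force":{"type":"number"}},"required":["plan"]}

```bash
ls; mkdir -p pics
cat > h.py <<'E'
import numpy as np, cv2
from station import telemetry, viewer, hand_in, ctrl
def cloud(c):
    z=c["z_map"]; v,u=np.mgrid[0:z.shape[0],0:z.shape[1]]
    P=np.stack([(u-c["cx"])/c["fx"]*z,(v-c["cy"])/c["fy"]*z,z],-1)
    W=(P-np.array(c["t"]))@np.array(c["R"]); W[z==0]=np.nan
    return W
def save(n,im): cv2.imwrite("pics/"+n,cv2.cvtColor(im,cv2.COLOR_RGB2BGR))
E
python3 - <<'E'
from h import *
o=telemetry.get_obs(); print({k:np.round(v,3).tolist() for k,v in o.items()}, ctrl.tcp_to_tips)
for n in("top","side"):
    c=viewer.camera(n); save(n+"0.png",c["img"]); W=cloud(c); np.savez(n+"0.npz",W=W,img=c["img"])
    print(n,c["fx"],np.round(c["R"],3).tolist(),np.round(c["t"],3))
    for t in("driver","rest","rack","gearbox","lock","spare","meter","board","bottle"):
        for d in viewer.recognise(t,c)[:4]:
            r=np.round(d["rect"]).astype(int); u,v=(r[0]+r[2])//2,(r[1]+r[3])//2
            print(t,round(d["score"],2),r,np.round(W[min(v,399),min(u,639)],3))
E
```

```text
pics
{'time_s': 0.0, 'qpos': [1.232, 0.3, 1.522, 0.0, 1.321, -0.067], 'joint_vel': [-0.0, -0.0, -0.0, 0.002, 0.0, 0.0], 'tau': [0.001, -53.179, -35.274, 0.071, 0.024, -0.0], 'ee_pos': [0.148, 0.53, 0.222], 'eef_rot': [-3.14, -0.0, 2.87], 'force': [-0.589, 0.027, -0.149], 'moment': [0.035, -0.005, -0.011], 'grip_force': 0.0, 'grip_width': 0.094} 0.017
top 497.50233304720115 [[-0.026, -1.0, -0.007], [-0.997, 0.027, -0.071], [0.071, 0.005, -0.997]] [0.032 0.559 1.293]
driver 0.56 [203 195 227 243] [0.504 0.291 0.1  ]
rest 0.58 [200 185 246 248] [0.515 0.291 0.006]
rack 0.61 [321 142 365 167] [ 0.665 -0.031  0.052]
rack 0.6 [316 246 383 276] [ 0.391 -0.038  0.071]
rack 0.58 [296 185 363 216] [0.546 0.008 0.073]
gearbox 0.72 [411 184 490 254] [ 0.49  -0.301  0.049]
lock 0.51 [431 209 450 222] [ 0.501 -0.275  0.055]
spare 0.75 [340 192 356 207] [ 0.541 -0.037  0.157]
meter 0.72 [393 125 452 159] [ 0.695 -0.241  0.032]
board 0.57 [210 142 265 163] [0.681 0.246 0.036]
bottle 0.5 [265 256 285 275] [0.389 0.143 0.123]
side 382.6666213795382 [[-0.991, -0.134, 0.021], [-0.096, 0.591, -0.801], [0.095, -0.795, -0.599]] [0.564 0.114 0.883]
driver 0.77 [294 275 372 324] [0.514 0.304 0.088]
driver 0.71 [389 228 417 280] [0.392 0.168 0.076]
rest 0.91 [286 292 377 354] [0.515 0.297 0.011]
rack 0.94 [272 180 293 222] [0.667 0.012 0.053]
rack 0.73 [315 175 348 249] [0.545 0.062 0.076]
rack 0.68 [384 170 416 238] [ 0.388 -0.035  0.042]
rack 0.42 [328 156 341 191] [ 0.55  -0.02   0.124]
gearbox 0.73 [332 101 392 173] [ 0.497 -0.325  0.06 ]
spare 0.87 [327 157 343 191] [ 0.547 -0.021  0.12 ]
spare 0.35 [294 274 372 325] [0.514 0.304 0.088]
meter 0.73 [265 139 312 176] [ 0.701 -0.213  0.036]
board 0.77 [215 267 268 324] [0.687 0.276 0.031]
bottle 0.75 [391 227 418 281] [0.39  0.168 0.076]
```

Run:
```python
from h import *
a=np.load("top0.npz")["img"]; save("topc.png",cv2.resize(a[115:290,180:510],(800,424),interpolation=cv2.INTER_CUBIC))
b=np.load("side0.npz")["img"]; save("sidec.png",cv2.resize(b[90:370,200:440],(514,600),interpolation=cv2.INTER_CUBIC))
```

```text
(no output)
```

View pics/topc.png

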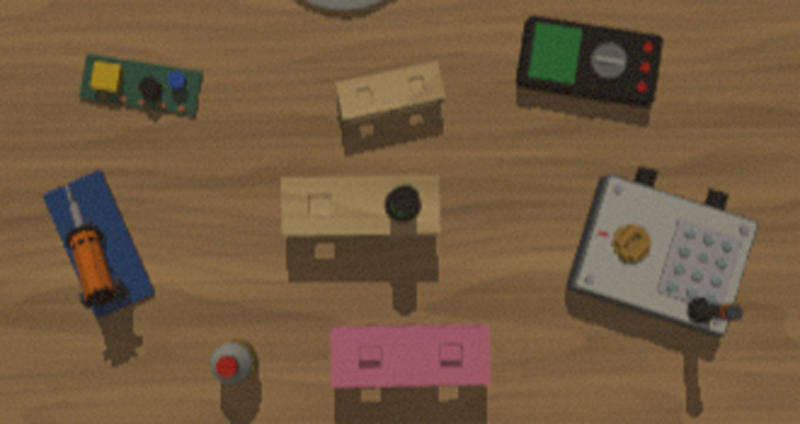

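View pics/sidec.png

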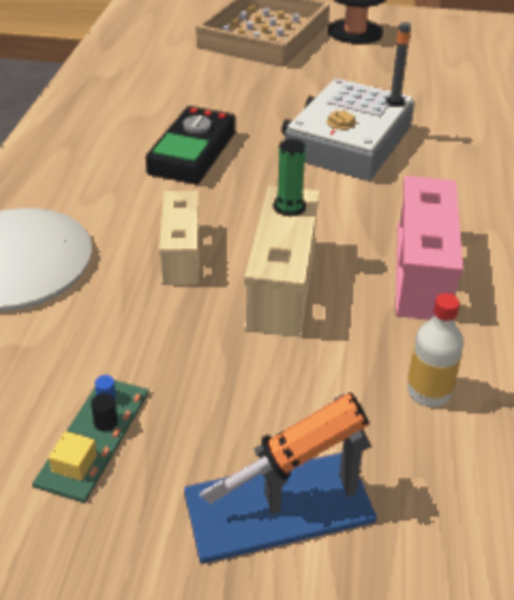

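The top crop shows three racks: a small wooden one at about (343,155), a larger wooden one at (330,200) holding the green spare, and a pink one at (350,260). The one meant is (330,200): it is not pink, it is the larger wooden one, and it holds the spare. Its empty hole is near (312,200). The driver lies in the blue rest, with its butt toward the robot and its blade toward +x.

Run:
```python
from h import *
for n in("top","side"):
    d=np.load(n+"0.npz"); W=d["W"]; im=d["img"]; hsv=cv2.cvtColor(im,cv2.COLOR_RGB2HSV); H,S,V=[hsv[...,i].astype(int) for i in range(3)]
    x,y,z=W[...,0],W[...,1],W[...,2]
    def rect(m,name):
        p=W[m]; r=cv2.minAreaRect((p[:,:2]*1000).astype(np.float32)); print(n,name,m.sum(),np.round(r[0],1),np.round(r[1],1),round(r[2],1),"z",np.round(np.nanmedian(p[:,2]),4)); return p
    near=lambda a,b,r:(np.hypot(x-a,y-b)<r)
    m=near(.546,.008,.12)&(abs(z-.075)<.008); rect(cv2.erode(m.astype(np.uint8),np.ones((1,1)))>0,"racktop")
    m=near(.515,.291,.13)&(H>100)&(H<125)&(S>120)&(z<.02)&(z>-.01); rect(m,"rest")
    m=near(.49,-.30,.14)&(abs(z-.052)<.006); rect(m,"cover")
    m=near(.501,-.275,.05)&(H>12)&(H<28)&(S>90)&(z>.05); p=rect(m,"screw")
    m=near(.515,.291,.12)&(H<16)&(S>150)&(V>60)&(z>.03)
    p=rect(m,"orange"); c=p.mean(0); u,s,vt=np.linalg.svd(p-c); print(" c",c.round(4),"axis",vt[0].round(3),"ext",np.round([((p-c)@vt[0]).min(),((p-c)@vt[0]).max()],4))
    m=near(.546,-.035,.03)&(z>.145); rect(m,"sparetop")
d=np.load("top0.npz");e=np.load("side0.npz")
A=cv2.resize(d["img"][175:260,405:495],(540,510),interpolation=cv2.INTER_CUBIC)
B=cv2.resize(d["img"][180:250,195:240],(260,404),interpolation=cv2.INTER_CUBIC); B=cv2.copyMakeBorder(B,0,106,0,0,cv2.BORDER_CONSTANT)
save("c2.png",np.hstack([A,B]))
```

```text
top racktop 1332 [546.4   9.8] [164.5  60.2] 89.5 z 0.0751
top rest 665 [517.1 297.8] [145.9  66.8] 23.7 z 0.0102
top cover 2638 [ 486.2 -311.3] [167.  126.3] 70.5 z 0.0525
top screw 189 [ 500.7 -274.7] [36.4 36.1] 89.8 z 0.0598
top orange 297 [493.7 288.9] [70.7 28.6] 23.1 z 0.0996
 c [0.4946 0.2869 0.0992] axis [-0.798 -0.338  0.498] ext [-0.0397  0.0398]
top sparetop 121 [545.2 -33.1] [26.2 26.3] 87.2 z 0.1554
side racktop 1094 [548.1   9.3] [168.8  60.1] 89.3 z 0.0762
side rest 2233 [517.5 300.2] [146.6  68. ] 23.1 z 0.0113
side cover 986 [ 489.8 -312.3] [169.5 126.4] 70.2 z 0.0536
side screw 82 [ 501.6 -270.3] [32.1 33.1] 53.4 z 0.0606
side orange 724 [492.2 290.3] [73.  25.4] 24.2 z 0.0999
 c [0.4908 0.2938 0.0995] axis [ 0.803  0.339 -0.491] ext [-0.0374  0.0384]
side sparetop 123 [547.6 -32.1] [27.6 30.2] 8.1 z 0.1557
```

View pics/c2.png

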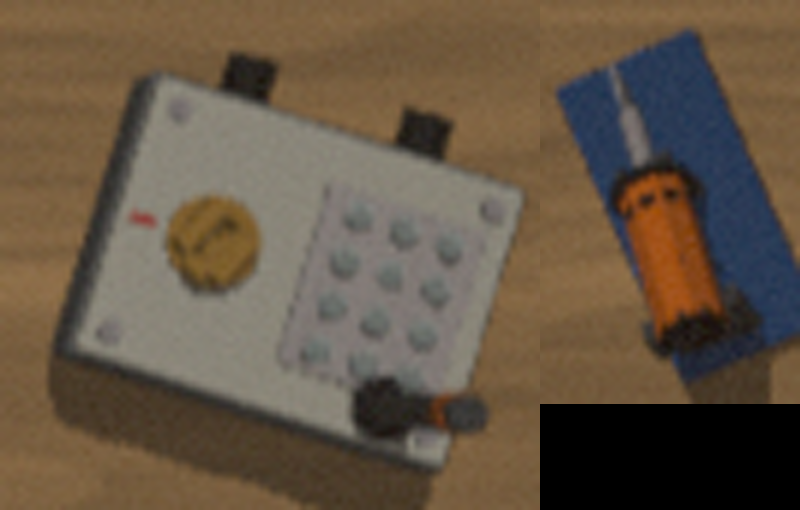

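```bash
cat >> h.py <<'E'
from scipy.spatial.transform import Rotation as Ro
def pose():
    o=telemetry.get_obs(); return np.array(o["ee_pos"]),Ro.from_euler("xyz",o["eef_rot"]),o
def rotm(yaw,tilt):  # tool-down at yaw (deg), then turned about tool y by tilt(deg)
    return Ro.from_euler("z",yaw,degrees=True)*Ro.from_euler("x",180,degrees=True)*Ro.from_euler("y",tilt,degrees=True)
def go(p,R,n):
    p0,R0,o=pose(); rel=R0.inv()*R; rv=rel.as_rotvec()/n; M=sum(Ro.from_rotvec(rv*k).as_matrix() for k in range(n))
    d=np.linalg.solve(M,R0.inv().apply(np.array(p)-p0))
    print("n",n,"dxyz",np.round(d/.1,3),"rxyz",np.round(np.degrees(rv)/90,4),"len mm",np.linalg.norm(d)*1e3,"deg",np.linalg.norm(np.degrees(rv)))
    print("q",np.round(o["qpos"],2),"t",o["time_s"])
E
python3 - <<'E'
from h import *
for t in (30,-30): print(rotm(203.4,t).as_matrix()[:,2])
R=rotm(203.4,-30 if rotm(203.4,-30).as_matrix()[0,2]>0 else 30)
go([.453,.270,.164],R,10)
E
```

```text
[-0.45887731 -0.19857395 -0.8660254 ]
[ 0.45887731  0.19857395 -0.8660254 ]
n 10 dxyz [-0.285 -0.278  0.121] rxyz [-0.0113 -0.032  -0.0423] len mm 41.629615393940824 deg 4.882410859288839
q [ 1.23  0.3   1.52  0.    1.32 -0.07] t 1.0
```

Emit:
step_arm(
  plan=[
    {"dx": -0.285,"dy": -0.278,"dz": 0.121,"rx": -0.0113,"ry": -0.032,"rz": -0.0423,"claw": 0},
    {"dx": -0.285,"dy": -0.278,"dz": 0.121,"rx": -0.0113,"ry": -0.032,"rz": -0.0423,"claw": 0},
    {"dx": -0.285,"dy": -0.278,"dz": 0.121,"rx": -0.0113,"ry": -0.032,"rz": -0.0423,"claw": 0},
    {"dx": -0.285,"dy": -0.278,"dz": 0.121,"rx": -0.0113,"ry": -0.032,"rz": -0.0423,"claw": 0},
    {"dx": -0.285,"dy": -0.278,"dz": 0.121,"rx": -0.0113,"ry": -0.032,"rz": -0.0423,"claw": 0},
    {"dx": -0.285,"dy": -0.278,"dz": 0.121,"rx": -0.0113,"ry": -0.032,"rz": -0.0423,"claw": 0},
    {"dx": -0.285,"dy": -0.278,"dz": 0.121,"rx": -0.0113,"ry": -0.032,"rz": -0.0423,"claw": 0},
    {"dx": -0.285,"dy": -0.278,"dz": 0.121,"rx": -0.0113,"ry": -0.032,"rz": -0.0423,"claw": 0},
    {"dx": -0.285,"dy": -0.278,"dz": 0.121,"rx": -0.0113,"ry": -0.032,"rz": -0.0423,"claw": 0},
    {"dx": -0.285,"dy": -0.278,"dz": 0.121,"rx": -0.0113,"ry": -0.032,"rz": -0.0423,"claw": 0},
  ],
)

```text
time_s: 2.0
ee_pos: [0.4543, 0.2691, 0.1639]
eef_rot: [-3.139, 0.526, -2.73]
force: [-1.0, 1.4, 0.2]
grip_width: 0.0938
grip_force: 0.0
```

Run:
```python
from h import *
p,R,o=pose(); print(p.round(4),np.degrees(o["eef_rot"]).round(1)); print("pre"); go([.453,.270,.164],rotm(203.4,-30),2); print("grasp"); go([.4945,.2878,.086],rotm(203.4,-30),5)
```

```text
[0.4543 0.2691 0.1639] [-179.9   30.1 -156.4]
pre
n 2 dxyz [ 0.003  0.007 -0.002] rxyz [-0.0002  0.0007  0.0009] len mm 0.8068766476135179 deg 0.10855117509699547
q [ 0.48  0.08  2.02 -0.08  0.52 -1.44] t 2.0
grasp
n 5 dxyz [0.001 0.003 0.179] rxyz [-0.0001  0.0003  0.0004] len mm 17.92830858601035 deg 0.04342047003879818
q [ 0.48  0.08  2.02 -0.08  0.52 -1.44] t 2.0
```

Emit:
step_arm(
  plan=[
    {"dz": 0.2,"dy": 0.01},
    {"dz": 0.2},
    {"dz": 0.2},
    {"dz": 0.2},
    {"dz": 0.09},
    {"claw": 1},
    {"claw": 1},
    {"claw": 1},
    {"claw": 1},
    {"claw": 1},
  ],
  grip_force=30,
)

```text
$.plan[0]: bad value
```

Emit:
step_arm(
  plan=[
    {"dx": 0,"dy": 0.01,"dz": 0.2,"rx": 0,"ry": 0,"rz": 0,"claw": 0},
    {"dx": 0,"dy": 0,"dz": 0.2,"rx": 0,"ry": 0,"rz": 0,"claw": 0},
    {"dx": 0,"dy": 0,"dz": 0.2,"rx": 0,"ry": 0,"rz": 0,"claw": 0},
    {"dx": 0,"dy": 0,"dz": 0.2,"rx": 0,"ry": 0,"rz": 0,"claw": 0},
    {"dx": 0,"dy": 0,"dz": 0.09,"rx": 0,"ry": 0,"rz": 0,"claw": 0},
    {"dx": 0,"dy": 0,"dz": 0,"rx": 0,"ry": 0,"rz": 0,"claw": 1},
    {"dx": 0,"dy": 0,"dz": 0,"rx": 0,"ry": 0,"rz": 0,"claw": 1},
    {"dx": 0,"dy": 0,"dz": 0,"rx": 0,"ry": 0,"rz": 0,"claw": 1},
    {"dx": 0,"dy": 0,"dz": 0,"rx": 0,"ry": 0,"rz": 0,"claw": 1},
    {"dx": 0,"dy": 0,"dz": 0,"rx": 0,"ry": 0,"rz": 0,"claw": 1},
  ],
  grip_force=30,
)

```text
time_s: 3.0
ee_pos: [0.4934, 0.289, 0.0871]
eef_rot: [-3.141, 0.524, -2.733]
force: [-0.4, -0.2, -0.4]
grip_width: 0.0575
grip_force: 0.0
```

Run:
```python
from h import *
p,R,o=pose(); print(p.round(4),np.degrees(o["eef_rot"]).round(1),o["grip_width"],o["grip_force"],o["force"])
c=viewer.camera("side"); im=c["img"]; save("s1.png",cv2.resize(im[200:380,220:440],(733,600),interpolation=cv2.INTER_CUBIC))
```

```text
[0.4934 0.289  0.0871] [-180.    30.  -156.6] 0.057486669607345775 0.0 [-0.36361555 -0.21334512 -0.40973563]
```

View pics/s1.png

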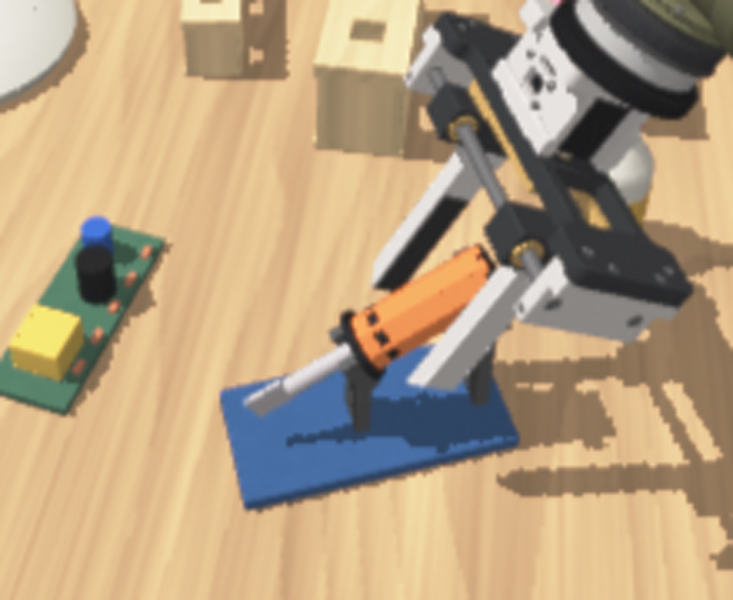

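The fingers straddle the handle in the clear span and are still closing. The driver lies undisturbed in both forks.

Emit:
step_arm(
  plan=[
    {"dx": 0,"dy": 0,"dz": 0,"rx": 0,"ry": 0,"rz": 0,"claw": 1},
    {"dx": 0,"dy": 0,"dz": 0,"rx": 0,"ry": 0,"rz": 0,"claw": 1},
    {"dx": 0,"dy": 0,"dz": 0,"rx": 0,"ry": 0,"rz": 0,"claw": 1},
    {"dx": 0,"dy": 0,"dz": 0,"rx": 0,"ry": 0,"rz": 0,"claw": 1},
    {"dx": 0,"dy": 0,"dz": 0,"rx": 0,"ry": 0,"rz": 0,"claw": 1},
    {"dx": 0,"dy": 0,"dz": 0,"rx": 0,"ry": 0,"rz": 0,"claw": 1},
    {"dx": 0,"dy": 0,"dz": 0,"rx": 0,"ry": 0,"rz": 0,"claw": 1},
  ],
  grip_force=40,
)

```text
time_s: 3.75
ee_pos: [0.4934, 0.2889, 0.0866]
eef_rot: [-3.141, 0.523, -2.733]
force: [1.1, 0.2, 0.2]
grip_width: 0.0279
grip_force: 40.0
```

Run:
```python
from h import *
p,R,o=pose(); print(p.round(4),np.degrees(o["eef_rot"]).round(1),o["grip_width"],o["grip_force"],np.round(o["force"],1))
print("lift"); go(p+[0,0,.14],R,4)
```

```text
[0.4934 0.2889 0.0866] [-180.    30.  -156.6] 0.027853731932646317 39.99636218708474 [1.1 0.2 0.2]
lift
n 4 dxyz [-0.175 -0.    -0.303] rxyz [0. 0. 0.] len mm 35.0 deg 0.0
q [ 0.48  0.31  1.96 -0.11  0.35 -1.41] t 3.75
```

Emit:
step_arm(
  plan=[
    {"dx": -0.05,"dy": 0,"dz": -0.087,"rx": 0,"ry": 0,"rz": 0,"claw": 1},
    {"dx": -0.15,"dy": 0,"dz": -0.26,"rx": 0,"ry": 0,"rz": 0,"claw": 1},
    {"dx": -0.2,"dy": 0,"dz": -0.346,"rx": 0,"ry": 0,"rz": 0,"claw": 1},
    {"dx": -0.2,"dy": 0,"dz": -0.346,"rx": 0,"ry": 0,"rz": 0,"claw": 1},
    {"dx": -0.15,"dy": 0,"dz": -0.26,"rx": 0,"ry": 0,"rz": 0,"claw": 1},
    {"dx": 0,"dy": 0,"dz": 0,"rx": 0,"ry": 0,"rz": 0,"claw": 1},
  ],
)

```text
time_s: 4.35
ee_pos: [0.4944, 0.2896, 0.2419]
eef_rot: [3.141, 0.53, -2.733]
force: [-0.5, 0.4, -2.2]
grip_width: 0.0281
grip_force: 40.0
```

Run:
```python
from h import *
p,R,o=pose(); print(p.round(4),np.degrees(o["eef_rot"]).round(1),o["grip_width"],o["grip_force"],np.round(o["force"],1))
go([.53,.12,.25],rotm(180,30),10)
```

```text
[0.4944 0.2896 0.2419] [ 180.    30.4 -156.6] 0.028063410336002563 39.99493301671464 [-0.5  0.4 -2.2]
n 10 dxyz [ 0.002 -0.174 -0.015] rxyz [0.0001 0.0661 0.0272] len mm 17.42375883849466 deg 6.435479170416375
q [ 0.48  0.08  1.82 -0.06  0.71 -1.46] t 4.35
```

Emit:
step_arm(
  plan=[
    {"dx": 0.002,"dy": -0.174,"dz": -0.015,"rx": 0,"ry": 0.066,"rz": 0.027,"claw": 1},
    {"dx": 0.002,"dy": -0.174,"dz": -0.015,"rx": 0,"ry": 0.066,"rz": 0.027,"claw": 1},
    {"dx": 0.002,"dy": -0.174,"dz": -0.015,"rx": 0,"ry": 0.066,"rz": 0.027,"claw": 1},
    {"dx": 0.002,"dy": -0.174,"dz": -0.015,"rx": 0,"ry": 0.066,"rz": 0.027,"claw": 1},
    {"dx": 0.002,"dy": -0.174,"dz": -0.015,"rx": 0,"ry": 0.066,"rz": 0.027,"claw": 1},
    {"dx": 0.002,"dy": -0.174,"dz": -0.015,"rx": 0,"ry": 0.066,"rz": 0.027,"claw": 1},
    {"dx": 0.002,"dy": -0.174,"dz": -0.015,"rx": 0,"ry": 0.066,"rz": 0.027,"claw": 1},
    {"dx": 0.002,"dy": -0.174,"dz": -0.015,"rx": 0,"ry": 0.066,"rz": 0.027,"claw": 1},
    {"dx": 0.002,"dy": -0.174,"dz": -0.015,"rx": 0,"ry": 0.066,"rz": 0.027,"claw": 1},
    {"dx": 0.002,"dy": -0.174,"dz": -0.015,"rx": 0,"ry": 0.066,"rz": 0.027,"claw": 1},
  ],
)

```text
time_s: 5.35
ee_pos: [0.5297, 0.1185, 0.2442]
eef_rot: [-3.139, -0.533, -3.141]
force: [-0.1, 0.5, -1.2]
grip_width: 0.0279
grip_force: 40.0
```

Run:
```python
from h import *
p,R,o=pose(); print(p.round(4),np.degrees(o["eef_rot"]).round(1),o["grip_width"],o["grip_force"],np.round(o["force"],1))
go([.5475,.0515,.206],rotm(180,30),4)
```

```text
[0.5297 0.1185 0.2442] [-179.9  -30.6 -180. ] 0.02789715094122661 39.99556927126832 [-0.1  0.5 -1.2]
n 4 dxyz [-0.086 -0.167  0.06 ] rxyz [-0.0004 -0.0016  0.0001] len mm 19.782960403349556 deg 0.1470909618759708
q [ 0.12  0.58  1.15  0.06  1.94 -1.44] t 5.35
```

Emit:
step_arm(
  plan=[
    {"dx": -0.086,"dy": -0.167,"dz": 0.06,"rx": 0,"ry": 0,"rz": 0,"claw": 1},
    {"dx": -0.086,"dy": -0.167,"dz": 0.06,"rx": 0,"ry": 0,"rz": 0,"claw": 1},
    {"dx": -0.086,"dy": -0.167,"dz": 0.06,"rx": 0,"ry": 0,"rz": 0,"claw": 1},
    {"dx": -0.086,"dy": -0.167,"dz": 0.06,"rx": 0,"ry": -0.006,"rz": 0,"claw": 1},
    {"dx": 0,"dy": 0,"dz": 0,"rx": 0,"ry": 0,"rz": 0,"claw": 1},
    {"dx": 0,"dy": 0,"dz": 0,"rx": 0,"ry": 0,"rz": 0,"claw": 1},
  ],
)

```text
time_s: 5.95
ee_pos: [0.5476, 0.0522, 0.2069]
eef_rot: [-3.14, -0.518, -3.139]
force: [0.4, -0.1, -1.5]
grip_width: 0.0275
grip_force: 40.0
```

Run:
```python
from h import *
p,R,o=pose(); print(p.round(4),np.degrees(o["eef_rot"]).round(1))
c=viewer.camera("side"); W=cloud(c); im=c["img"]; np.savez("s2.npz",W=W,img=im)
hsv=cv2.cvtColor(im,cv2.COLOR_RGB2HSV); H,S,V=[hsv[...,i].astype(int) for i in range(3)]
m=(np.hypot(W[...,0]-p[0],W[...,1]-p[1])<.06)&(H<16)&(S>140)&(W[...,2]>.13)
q=W[m]; cc=q.mean(0); vt=np.linalg.svd(q-cc)[2]; print(m.sum(),cc.round(4),vt[0].round(3),q.min(0).round(4),q.max(0).round(4))
# shaft/blade points
K=np.array([[c["fx"],0,c["cx"]],[0,c["fy"],c["cy"]],[0,0,1]])
def px(X): y=K@(np.array(c["R"])@np.array(X)+c["t"]); return (y[:2]/y[2])
tip=[p[0],p[1],p[2]-.101]; print("tip px",px(tip),"hole px",px([.5475,.0515,.075]))
m2=(np.hypot(W[...,0]-p[0],W[...,1]-p[1])<.03)&(W[...,2]>.085)&(W[...,2]<.16); q=W[m2]
for a in np.arange(.085,.16,.01):
    k=(q[:,2]>=a)&(q[:,2]<a+.01); 
    if k.sum(): print(round(a,3),k.sum(),q[k].mean(0).round(4))
u,v=px(tip).astype(int); save("s2.png",cv2.resize(im[v-90:v+60,u-80:u+80],(640,600),interpolation=cv2.INTER_CUBIC)); print(u-80,v-90)
```

```text
[0.5476 0.0522 0.2069] [-179.9  -29.7 -179.9]
216 [0.5443 0.0634 0.2185] [-0.026  0.014  1.   ] [0.534  0.0563 0.1753] [0.5619 0.0698 0.2518]
tip px [330.94359698 198.14018726] hole px [330.59203635 209.01894823]
0.105 27 [0.548 0.053 0.111]
0.115 23 [0.5485 0.053  0.1198]
0.125 22 [0.5478 0.0546 0.1297]
0.135 17 [0.5484 0.0552 0.1393]
0.145 20 [0.5482 0.0561 0.1492]
0.155 8 [0.5477 0.0558 0.1573]
250 108
```

View pics/s2.png

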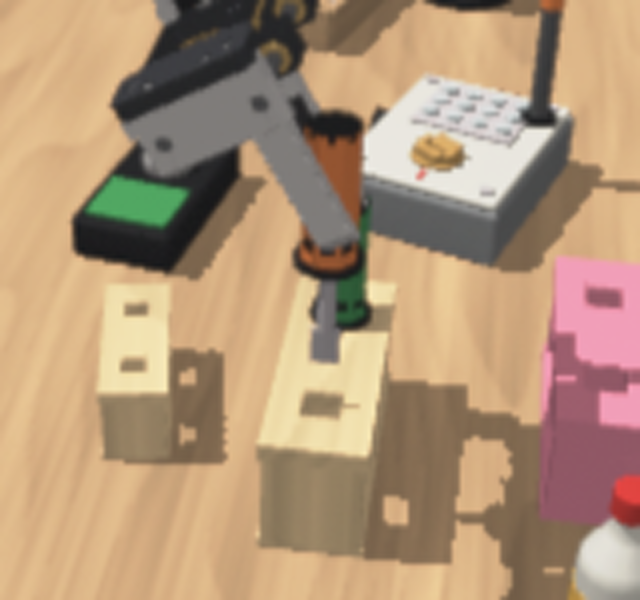

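The blade hangs right above the empty hole: the tip is at crop (325,360) and the hole at (323,405). The driver is upright.

Emit:
step_arm(
  plan=[
    {"dx": -0.09,"dy": 0,"dz": 0.156,"rx": 0,"ry": 0.004,"rz": 0,"claw": 1},
    {"dx": -0.09,"dy": 0,"dz": 0.156,"rx": 0,"ry": 0,"rz": 0,"claw": 1},
    {"dx": -0.09,"dy": 0,"dz": 0.156,"rx": 0,"ry": 0,"rz": 0,"claw": 1},
    {"dx": -0.09,"dy": 0,"dz": 0.156,"rx": 0,"ry": 0,"rz": 0,"claw": 1},
    {"dx": -0.09,"dy": 0,"dz": 0.156,"rx": 0,"ry": 0,"rz": 0,"claw": 1},
    {"dx": -0.01,"dy": 0,"dz": 0.017,"rx": 0,"ry": 0,"rz": 0,"claw": 1},
    {"dx": 0,"dy": 0,"dz": 0,"rx": 0,"ry": 0,"rz": 0,"claw": 1},
  ],
)

```text
time_s: 6.7
ee_pos: [0.5473, 0.0526, 0.114]
eef_rot: [-3.14, -0.526, -3.138]
force: [0.2, 0.5, -0.9]
grip_width: 0.0284
grip_force: 40.0
```

Run:
```python
from h import *
p,R,o=pose(); print(p.round(4),np.degrees(o["eef_rot"]).round(1),o["grip_width"],o["grip_force"],np.round(o["force"],1),np.round(o["qpos"],2))
```

```text
[0.5473 0.0526 0.114 ] [-179.9  -30.1 -179.8] 0.028375281112370133 39.99993772362359 [ 0.2  0.5 -0.9] [ 0.02  0.71  1.25  0.01  1.71 -1.55]
```

Emit:
step_arm(
  plan=[
    {"dx": -0.01,"dy": 0,"dz": 0.017,"rx": 0,"ry": 0,"rz": 0,"claw": 1},
    {"dx": -0.005,"dy": 0,"dz": 0.009,"rx": 0,"ry": 0,"rz": 0,"claw": 1},
    {"dx": 0,"dy": 0,"dz": 0,"rx": 0,"ry": 0,"rz": 0,"claw": 1},
  ],
)

```text
time_s: 7.0
ee_pos: [0.5477, 0.0522, 0.1119]
eef_rot: [-3.14, -0.525, -3.139]
force: [0.3, -1.2, -2.0]
grip_width: 0.0275
grip_force: 40.0
```

Emit:
step_arm(
  plan=[
    {"dx": 0,"dy": 0,"dz": 0,"rx": 0,"ry": 0,"rz": 0,"claw": 0.45},
    {"dx": 0,"dy": 0,"dz": 0,"rx": 0,"ry": 0,"rz": 0,"claw": 0.45},
    {"dx": 0,"dy": 0,"dz": 0,"rx": 0,"ry": 0,"rz": 0,"claw": 0.45},
    {"dx": 0,"dy": 0,"dz": 0,"rx": 0,"ry": 0,"rz": 0,"claw": 0.45},
    {"dx": 0,"dy": 0,"dz": -0.05,"rx": 0,"ry": 0,"rz": 0,"claw": 0.45},
    {"dx": 0,"dy": 0,"dz": -0.25,"rx": 0,"ry": 0,"rz": 0,"claw": 0.45},
    {"dx": 0,"dy": 0,"dz": -0.4,"rx": 0,"ry": 0,"rz": 0,"claw": 0.45},
    {"dx": 0,"dy": 0,"dz": -0.4,"rx": 0,"ry": 0,"rz": 0,"claw": 0.45},
    {"dx": 0,"dy": 0,"dz": -0.2,"rx": 0,"ry": 0,"rz": 0,"claw": 0.45},
    {"dx": 0,"dy": 0,"dz": 0,"rx": 0,"ry": 0,"rz": 0,"claw": 0.45},
  ],
)

```text
time_s: 8.0
ee_pos: [0.614, 0.0525, 0.2264]
eef_rot: [-3.14, -0.521, -3.139]
force: [-0.4, -0.2, -0.3]
grip_width: 0.0516
grip_force: 0.0
```

```bash
cat >> h.py <<'E'
def upright(c,xy=(.5475,.052),r=.035,zmin=.09):
    W=cloud(c); hsv=cv2.cvtColor(c["img"],cv2.COLOR_RGB2HSV); H,S=hsv[...,0].astype(int),hsv[...,1].astype(int)
    m=(np.hypot(W[...,0]-xy[0],W[...,1]-xy[1])<r)&(H<18)&(S>120)&(W[...,2]>zmin); q=W[m]
    lo,hi=q[q[:,2]<np.median(q[:,2])].mean(0),q[q[:,2]>np.median(q[:,2])].mean(0); d=(hi-lo)
    t=W[(np.hypot(W[...,0]-xy[0],W[...,1]-xy[1])<r)]; zt=np.nanmax(t[:,2]); tt=t[t[:,2]>zt-.006]
    print("orange",m.sum(),q.mean(0).round(4),"lean",(d[:2]/d[2]).round(3),"z",q[:,2].min().round(4),q[:,2].max().round(4),"top",zt.round(4),np.nanmean(tt,0).round(4),len(tt))
E
python3 - <<'E'
from h import *
p,R,o=pose(); print(p.round(4),np.degrees(o["eef_rot"]).round(1),o["grip_width"],np.round(o["force"],1))
for n in("side","top"): c=viewer.camera(n); upright(c); save(n+"3.png",c["img"])
go([.547,.0525,.255],rotm(180,0),6)
E
```

```text
[0.614  0.0525 0.2264] [-179.9  -29.8 -179.9] 0.05164407802996279 [-0.4 -0.2 -0.3]
orange 332 [0.5468 0.0634 0.1247] lean [ 0.009 -0.009] z 0.09 0.1575 top 0.4263 [0.5398 0.0833 0.4257] 2
  return _methods._mean(a, axis=axis, dtype=dtype,
  ret = ret.dtype.type(ret / rcount)
h.py:22: RuntimeWarning: Mean of empty slice.
  lo,hi=q[q[:,2]<np.median(q[:,2])].mean(0),q[q[:,2]>np.median(q[:,2])].mean(0); d=(hi-lo)
  ret = um.true_divide(
h.py:24: RuntimeWarning: Mean of empty slice.
  print("orange",m.sum(),q.mean(0).round(4),"lean",(d[:2]/d[2]).round(3),"z",q[:,2].min().round(4),q[:,2].max().round(4),"top",zt.round(4),np.nanmean(tt,0).round(4),len(tt))
Traceback (most recent call last):
  File "h.py", line 24, in upright
    print("orange",m.sum(),q.mean(0).round(4),"lean",(d[:2]/d[2]).round(3),"z",q[:,2].min().round(4),q[:,2].max().round(4),"top",zt.round(4),np.nanmean(tt,0).round(4),len(tt))
                                                                               ~~~~~~~~~~^^
ValueError: zero-size array to reduction operation minimum which has no identity
```

```bash
cat > slot.py <<'E'
from h import *
def rectify(c,ctr,z=.062,half=.028,res=.0002):
    g=np.arange(-half,half,res); X,Y=np.meshgrid(g,g)   # img: col -> -y , row -> -x
    P=np.stack([ctr[0]-Y,ctr[1]-X,np.full_like(X,z)],-1)@np.array(c["R"]).T+c["t"]
    u=P[...,0]/P[...,2]*c["fx"]+c["cx"]; v=P[...,1]/P[...,2]*c["fy"]+c["cy"]
    return cv2.remap(c["img"],u.astype(np.float32),v.astype(np.float32),cv2.INTER_CUBIC)
def run(name,ctr=(.501,-.2745),n=5):
    out=[]
    for cam in("top","side"):
        A=np.mean([rectify(viewer.camera(cam),ctr).astype(float) for _ in range(n)],0)
        B=np.clip((A-A.min())/(np.percentile(A,99)-A.min())*255,0,255).astype(np.uint8); out.append(cv2.resize(B,(400,400)))
    save(name,np.hstack(out))
E
python3 - <<'E'
from slot import *
run("slot1.png")
go([.547,.0525,.255],rotm(180,0),6)
E
```

```text
n 6 dxyz [ 0.121 -0.    -0.016] rxyz [-0.0002 -0.0557  0.0003] len mm 12.24043865231462 deg 5.015812130179463
q [ 0.02  0.78  0.88  0.01  2.01 -1.55] t 8.6
```

View pics/slot1.png

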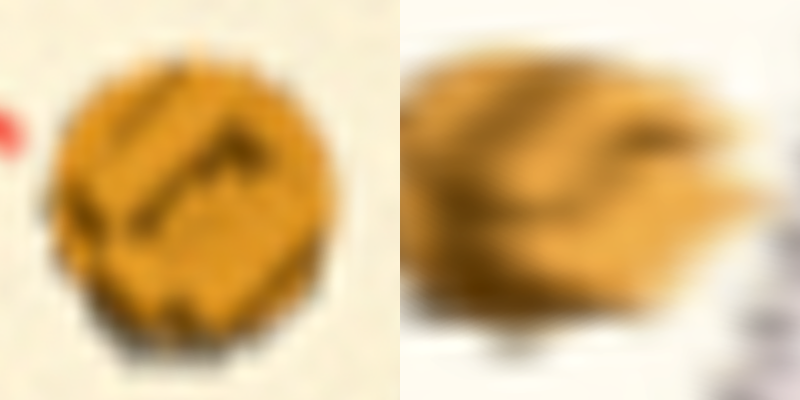

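Emit:
step_arm(
  plan=[
    {"dx": 0.121,"dy": 0,"dz": -0.016,"rx": 0,"ry": -0.0557,"rz": 0,"claw": 0.3},
    {"dx": 0.121,"dy": 0,"dz": -0.016,"rx": 0,"ry": -0.0557,"rz": 0,"claw": 0.3},
    {"dx": 0.121,"dy": 0,"dz": -0.016,"rx": 0,"ry": -0.0557,"rz": 0,"claw": 0.3},
    {"dx": 0.121,"dy": 0,"dz": -0.016,"rx": 0,"ry": -0.0557,"rz": 0,"claw": 0.3},
    {"dx": 0.121,"dy": 0,"dz": -0.016,"rx": 0,"ry": -0.0557,"rz": 0,"claw": 0.3},
    {"dx": 0.121,"dy": 0,"dz": -0.016,"rx": 0,"ry": -0.0557,"rz": 0,"claw": 0.3},
    {"dx": 0,"dy": 0,"dz": 0,"rx": 0,"ry": 0,"rz": 0,"claw": 0.3},
  ],
)

```text
time_s: 9.3
ee_pos: [0.5456, 0.0525, 0.2562]
eef_rot: [-3.14, 0.004, -3.138]
force: [0.2, 0.0, 0.2]
grip_width: 0.0658
grip_force: 0.0
```

Run:
```python
from h import *
p,R,o=pose(); print(p.round(4),np.degrees(o["eef_rot"]).round(2),o["grip_width"])
go([.5472,.0525,.133],rotm(180,0),4)
```

```text
[0.5456 0.0525 0.2562] [-179.92    0.23 -179.79] 0.06576179064451175
n 4 dxyz [-0.003  0.     0.308] rxyz [-0.0002  0.0006  0.0006] len mm 30.79610860857651 deg 0.0794036260904079
q [ 0.03  0.27  1.48 -0.    1.39 -1.54] t 9.3
```

Emit:
step_arm(
  plan=[
    {"dx": -0.014,"dy": 0,"dz": 0.31,"rx": 0,"ry": 0.002,"rz": 0.002,"claw": 0.3},
    {"dx": 0,"dy": 0,"dz": 0.31,"rx": 0,"ry": 0,"rz": 0,"claw": 0.3},
    {"dx": 0,"dy": 0,"dz": 0.31,"rx": 0,"ry": 0,"rz": 0,"claw": 0.3},
    {"dx": 0,"dy": 0,"dz": 0.3,"rx": 0,"ry": 0,"rz": 0,"claw": 0.3},
    {"dx": 0,"dy": 0,"dz": 0,"rx": 0,"ry": 0,"rz": 0,"claw": 1},
    {"dx": 0,"dy": 0,"dz": 0,"rx": 0,"ry": 0,"rz": 0,"claw": 1},
    {"dx": 0,"dy": 0,"dz": 0,"rx": 0,"ry": 0,"rz": 0,"claw": 1},
    {"dx": 0,"dy": 0,"dz": 0,"rx": 0,"ry": 0,"rz": 0,"claw": 1},
    {"dx": 0,"dy": 0,"dz": 0,"rx": 0,"ry": 0,"rz": 0,"claw": 1},
    {"dx": 0,"dy": 0,"dz": 0,"rx": 0,"ry": 0,"rz": 0,"claw": 1},
  ],
  grip_force=50,
)

```text
time_s: 10.3
ee_pos: [0.5487, 0.0523, 0.1328]
eef_rot: [-3.14, -0.002, -3.141]
force: [-0.6, -0.5, 5.1]
grip_width: 0.0276
grip_force: 50.0
```

Run:
```python
from h import *
p,R,o=pose(); print(p.round(4),np.degrees(o["eef_rot"]).round(2),o["grip_width"],o["grip_force"],np.round(o["force"],1))
```

```text
[0.5487 0.0523 0.1328] [-1.7992e+02 -1.1000e-01 -1.7999e+02] 0.027581951431545678 50.00185552169569 [-0.6 -0.5  5.1]
```

Emit:
step_arm(
  plan=[
    {"dx": 0,"dy": 0,"dz": -0.1,"rx": 0,"ry": 0,"rz": 0,"claw": 1},
    {"dx": 0,"dy": 0,"dz": -0.3,"rx": 0,"ry": 0,"rz": 0,"claw": 1},
    {"dx": 0,"dy": 0,"dz": -0.4,"rx": 0,"ry": 0,"rz": 0,"claw": 1},
    {"dx": 0,"dy": 0,"dz": -0.4,"rx": 0,"ry": 0,"rz": 0,"claw": 1},
    {"dx": 0,"dy": 0,"dz": -0.4,"rx": 0,"ry": 0,"rz": 0,"claw": 1},
    {"dx": 0,"dy": 0,"dz": -0.2,"rx": 0,"ry": 0,"rz": 0,"claw": 1},
    {"dx": 0,"dy": 0,"dz": 0,"rx": 0,"ry": 0,"rz": 0,"claw": 1},
  ],
)

```text
time_s: 11.0
ee_pos: [0.5494, 0.0525, 0.3152]
eef_rot: [-3.14, 0.002, -3.141]
force: [-0.7, 0.5, -2.3]
grip_width: 0.0277
grip_force: 50.0
```

Run:
```python
from h import *
p,R,o=pose(); print(p.round(4),np.degrees(o["eef_rot"]).round(2),o["grip_width"],o["grip_force"],np.round(o["force"],1))
go([.501,-.2742,.30],rotm(133,0),10)
c=viewer.camera("side"); upright(c,p[:2],zmin=.2)
```

```text
[0.5494 0.0525 0.3152] [-1.7992e+02  1.1000e-01 -1.7999e+02] 0.027652090501890388 49.999609384685755 [-0.7  0.5 -2.3]
n 10 dxyz [-0.075 -0.331  0.015] rxyz [-0.      0.0001  0.0522] len mm 33.995293163369446 deg 4.701280428724032
q [ 0.03  0.25  1.37 -0.    1.52 -1.54] t 11.0
orange 335 [0.5461 0.0623 0.2896] lean [-0.133 -0.062] z 0.263 0.3385 top 0.5003 [0.5445 0.0783 0.4974] 148
```

Emit:
step_arm(
  plan=[
    {"dx": -0.075,"dy": -0.331,"dz": 0.015,"rx": 0,"ry": 0,"rz": 0.0522,"claw": 1},
    {"dx": -0.075,"dy": -0.331,"dz": 0.015,"rx": 0,"ry": 0,"rz": 0.0522,"claw": 1},
    {"dx": -0.075,"dy": -0.331,"dz": 0.015,"rx": 0,"ry": 0,"rz": 0.0522,"claw": 1},
    {"dx": -0.075,"dy": -0.331,"dz": 0.015,"rx": 0,"ry": 0,"rz": 0.0522,"claw": 1},
    {"dx": -0.075,"dy": -0.331,"dz": 0.015,"rx": 0,"ry": 0,"rz": 0.0522,"claw": 1},
    {"dx": -0.075,"dy": -0.331,"dz": 0.015,"rx": 0,"ry": 0,"rz": 0.0522,"claw": 1},
    {"dx": -0.075,"dy": -0.331,"dz": 0.015,"rx": 0,"ry": 0,"rz": 0.0522,"claw": 1},
    {"dx": -0.075,"dy": -0.331,"dz": 0.015,"rx": 0,"ry": 0,"rz": 0.0522,"claw": 1},
    {"dx": -0.075,"dy": -0.331,"dz": 0.015,"rx": 0,"ry": 0,"rz": 0.0522,"claw": 1},
    {"dx": -0.075,"dy": -0.331,"dz": 0.015,"rx": 0,"ry": 0,"rz": 0.0522,"claw": 1},
  ],
)

```text
time_s: 12.05
ee_pos: [0.4997, -0.2751, 0.2951]
eef_rot: [-3.137, -0.004, 2.318]
force: [0.8, 0.1, -1.9]
grip_width: 0.0277
grip_force: 50.0
```

Run:
```python
from h import *
p,R,o=pose(); print(p.round(4),np.degrees(o["eef_rot"]).round(2))
go([.501,-.2742,.2],rotm(133,0),4)
```

```text
[ 0.4997 -0.2751  0.2951] [-179.75   -0.26  132.84]
n 4 dxyz [-0.001  0.004  0.238] rxyz [-0.0007 -0.0007 -0.0004] len mm 23.78658445582235 deg 0.09748920303985131
q [-0.57  0.31  1.35 -0.    1.5  -1.31] t 12.05
```

Emit:
step_arm(
  plan=[
    {"dx": 0,"dy": 0.004,"dz": 0.23,"rx": 0,"ry": 0,"rz": 0,"claw": 1},
    {"dx": 0,"dy": 0.004,"dz": 0.23,"rx": 0,"ry": 0,"rz": 0,"claw": 1},
    {"dx": 0,"dy": 0.004,"dz": 0.23,"rx": 0,"ry": 0,"rz": 0,"claw": 1},
    {"dx": 0,"dy": 0.004,"dz": 0.23,"rx": 0,"ry": 0,"rz": 0,"claw": 1},
    {"dx": 0,"dy": 0,"dz": 0,"rx": 0,"ry": 0,"rz": 0,"claw": 1},
  ],
)

```text
time_s: 12.55
ee_pos: [0.5, -0.2721, 0.2008]
eef_rot: [-3.136, -0.009, 2.322]
force: [-0.3, 0.8, -1.8]
grip_width: 0.0278
grip_force: 50.0
```

Run:
```python
from h import *
p,R,o=pose(); print(p.round(4),np.degrees(o["eef_rot"]).round(2))
c=viewer.camera("side"); W=cloud(c); im=c["img"]
K=np.array([[c["fx"],0,c["cx"]],[0,c["fy"],c["cy"]],[0,0,1]])
def px(X): y=K@(np.array(c["R"])@np.array(X)+c["t"]); return (y[:2]/y[2])
u,v=px([p[0],p[1],p[2]-.123]); print("tip",u,v,"slot",px([.501,-.2742,.062]))
q=W[np.hypot(W[...,0]-p[0],W[...,1]-p[1])<.025]; q=q[(q[:,2]>.066)]
for a in np.arange(.066,.2,.012):
    k=(q[:,2]>=a)&(q[:,2]<a+.012)
    if k.sum(): print(round(a,3),k.sum(),q[k].mean(0).round(4))
u,v=int(u),int(v); save("s5.png",cv2.resize(im[v-60:v+30,u-45:u+45],(600,600),interpolation=cv2.INTER_CUBIC)); print(u-45,v-60)
```

```text
[ 0.5    -0.2721  0.2008] [-179.69   -0.51  133.03]
tip 360.3733228301757 139.974837919516 slot [359.65641137 144.43203061]
0.078 14 [ 0.4981 -0.27    0.0846]
0.09 14 [ 0.4977 -0.2698  0.0952]
0.102 14 [ 0.4983 -0.268   0.1069]
0.114 13 [ 0.4981 -0.2675  0.1205]
0.126 15 [ 0.4984 -0.2678  0.1323]
0.138 36 [ 0.4984 -0.2607  0.1477]
0.15 44 [ 0.4991 -0.2605  0.1555]
0.162 45 [ 0.4986 -0.2605  0.1672]
0.174 42 [ 0.4982 -0.2601  0.1797]
0.186 58 [ 0.4966 -0.2626  0.192 ]
0.198 63 [ 0.4966 -0.2613  0.2043]
315 79
```

View pics/s5.png

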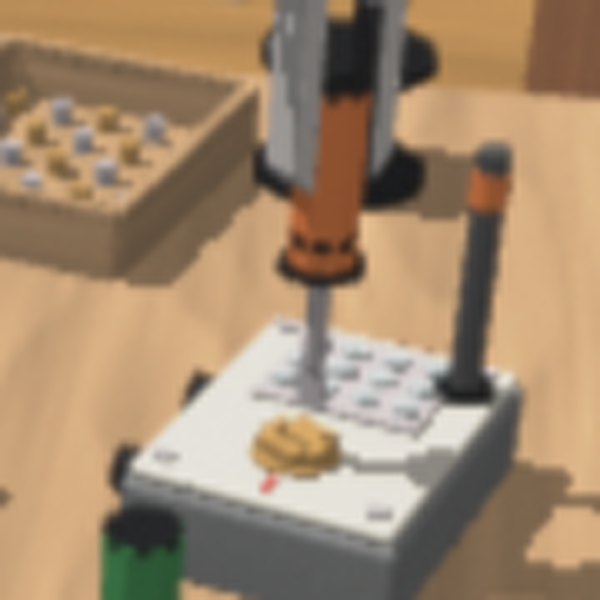

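Emit:
step_arm(
  plan=[
    {"dx": -0.042,"dy": 0,"dz": 0,"rx": 0,"ry": 0.003,"rz": 0,"claw": 1},
    {"dx": 0,"dy": 0,"dz": 0.06,"rx": 0,"ry": 0.002,"rz": 0,"claw": 1},
    {"dx": 0,"dy": 0,"dz": 0.06,"rx": 0,"ry": 0,"rz": 0,"claw": 1},
    {"dx": 0,"dy": 0,"dz": 0.03,"rx": 0,"ry": 0,"rz": 0,"claw": 1},
    {"dx": 0,"dy": 0,"dz": 0.02,"rx": 0,"ry": 0,"rz": 0,"claw": 1},
    {"dx": 0,"dy": 0,"dz": 0.01,"rx": 0,"ry": 0,"rz": 0,"claw": 1},
    {"dx": 0,"dy": 0,"dz": 0,"rx": 0,"ry": 0,"rz": 0,"claw": 1},
  ],
  grip_force=55,
)

```text
time_s: 13.3
ee_pos: [0.5044, -0.2761, 0.1875]
eef_rot: [-3.138, -0.009, 2.322]
force: [0.3, -0.1, -1.8]
grip_width: 0.0275
grip_force: 55.0
```

Emit:
step_arm(
  plan=[
    {"dx": 0,"dy": 0,"dz": 0.02,"rx": 0,"ry": 0,"rz": 0,"claw": 1},
    {"dx": 0,"dy": 0,"dz": 0.02,"rx": 0,"ry": 0,"rz": 0,"claw": 1},
    {"dx": 0,"dy": 0,"dz": 0,"rx": 0,"ry": 0,"rz": 0,"claw": 1},
  ],
)

```text
time_s: 13.6
ee_pos: [0.5043, -0.276, 0.1831]
eef_rot: [-3.138, -0.009, 2.322]
force: [0.3, -0.2, -2.5]
grip_width: 0.0273
grip_force: 55.0
```

Run:
```python
from h import *
for i in range(3):
    p,R,o=pose(); print(p.round(4),np.degrees(o["eef_rot"]).round(2),np.round(o["force"],1),np.round(o["moment"],2))
    c=viewer.camera("side"); W=cloud(c)
    q=W[np.hypot(W[...,0]-.501,W[...,1]+.271)<.022]; k=(q[:,2]>.075)&(q[:,2]<.115); print("shaft",k.sum(),q[k].mean(0).round(4))
```

```text
[ 0.5043 -0.276   0.1831] [-179.8    -0.54  133.03] [ 0.3 -0.2 -2.5] [-0.02 -0.06 -0.05]
shaft 43 [ 0.5027 -0.2722  0.095 ]
[ 0.5043 -0.2761  0.1833] [-179.8    -0.53  133.03] [ 0.3 -0.6 -0.7] [-0.1   0.    0.07]
shaft 44 [ 0.5024 -0.2719  0.0948]
[ 0.5044 -0.2761  0.1834] [-179.8    -0.52  133.03] [-1.  -0.2 -1.2] [-0.06 -0.01 -0.03]
shaft 44 [ 0.5025 -0.2725  0.0945]
```

Emit:
step_arm(
  plan=[
    {"dx": 0.015,"dy": 0.003,"dz": 0,"rx": 0,"ry": 0,"rz": 0,"claw": 1},
    {"dx": 0,"dy": 0,"dz": 0.02,"rx": 0,"ry": 0,"rz": 0,"claw": 1},
    {"dx": 0,"dy": 0,"dz": 0.015,"rx": 0,"ry": 0,"rz": 0,"claw": 1},
    {"dx": 0,"dy": 0,"dz": 0,"rx": 0,"ry": 0,"rz": 0,"claw": 1},
  ],
)

```text
time_s: 14.15
ee_pos: [0.5034, -0.2748, 0.1796]
eef_rot: [-3.138, -0.01, 2.322]
force: [0.1, 0.9, -1.9]
grip_width: 0.0277
grip_force: 55.0
```

Emit:
step_arm(
  plan=[
    {"dx": 0,"dy": 0,"dz": 0.012,"rx": 0,"ry": 0,"rz": 0,"claw": 1},
    {"dx": 0,"dy": 0,"dz": 0.01,"rx": 0,"ry": 0,"rz": 0,"claw": 1},
    {"dx": 0,"dy": 0,"dz": 0,"rx": 0,"ry": 0,"rz": 0,"claw": 1},
  ],
)

```text
time_s: 14.45
ee_pos: [0.5035, -0.2748, 0.1778]
eef_rot: [-3.138, -0.009, 2.322]
force: [0.2, -0.0, -1.2]
grip_width: 0.0278
grip_force: 55.0
```

Run:
```python
from h import *
for i in range(2):
    p,R,o=pose(); print(p.round(4),np.degrees(o["eef_rot"]).round(2),np.round(o["force"],1),np.round(o["moment"],2))
    c=viewer.camera("side"); W=cloud(c)
    q=W[np.hypot(W[...,0]-.501,W[...,1]+.271)<.03]; k=(q[:,2]>.075)&(q[:,2]<.11); print("shaft",k.sum(),q[k].mean(0).round(4)); upright(c,(.501,-.268),.03,.11)
```

```text
[ 0.5035 -0.2748  0.1778] [-179.8    -0.52  133.03] [ 0.2 -0.  -1.2] [-0.12  0.16  0.04]
shaft 38 [ 0.5019 -0.2711  0.094 ]
orange 225 [ 0.5003 -0.263   0.1595] lean [-0.104  0.016] z 0.1246 0.2008 top 0.3991 [ 0.4876 -0.2519  0.3966] 49
[ 0.5035 -0.2748  0.1778] [-179.8    -0.52  133.03] [-0.3 -0.6 -0.5] [-0.2   0.07 -0.03]
shaft 37 [ 0.5018 -0.2708  0.0937]
orange 225 [ 0.5003 -0.2628  0.1595] lean [-0.093  0.009] z 0.1253 0.201 top 0.399 [ 0.4878 -0.2516  0.3964] 49
```

Emit:
step_arm(
  plan=[
    {"dx": 0,"dy": 0,"dz": 0.01,"rx": 0,"ry": 0,"rz": 0,"claw": 1},
    {"dx": 0,"dy": 0,"dz": 0.01,"rx": 0,"ry": 0,"rz": 0,"claw": 1},
    {"dx": 0,"dy": 0,"dz": 0,"rx": 0,"ry": 0,"rz": 0,"claw": 1},
  ],
)

```text
time_s: 14.85
ee_pos: [0.5038, -0.275, 0.1774]
eef_rot: [-3.139, -0.007, 2.322]
force: [-2.9, 0.7, 13.5]
grip_width: 0.0277
grip_force: 55.0
```

Emit:
step_arm(
  plan=[
    {"dx": 0,"dy": -0.002,"dz": 0,"rx": 0,"ry": 0,"rz": 0.05,"claw": 1},
    {"dx": 0,"dy": -0.002,"dz": 0,"rx": 0,"ry": 0,"rz": 0.05,"claw": 1},
    {"dx": 0,"dy": -0.002,"dz": 0,"rx": 0,"ry": 0,"rz": 0.05,"claw": 1},
    {"dx": 0,"dy": -0.002,"dz": 0,"rx": 0,"ry": 0,"rz": 0.05,"claw": 1},
  ],
  grip_force=60,
)

```text
time_s: 15.25
ee_pos: [0.5032, -0.2756, 0.1775]
eef_rot: [-3.136, -0.006, 2.004]
force: [-3.8, 0.4, 12.3]
grip_width: 0.0279
grip_force: 60.0
```

Run:
```python
from h import *
p,R,o=pose(); print(p.round(4),np.degrees(o["eef_rot"]).round(2),np.round(o["force"],1),np.round(o["moment"],2),o["grip_width"])
c=viewer.camera("side"); W=cloud(c)
q=W[np.hypot(W[...,0]-.501,W[...,1]+.271)<.03]; k=(q[:,2]>.075)&(q[:,2]<.11); print("shaft",k.sum(),q[k].mean(0).round(4)); upright(c,(.501,-.268),.03,.11)
```

```text
[ 0.5032 -0.2756  0.1775] [-179.71   -0.32  114.85] [-3.8  0.4 12.3] [0.29 0.89 0.14] 0.027861531187274663
shaft 38 [ 0.5016 -0.271   0.0945]
orange 259 [ 0.5007 -0.264   0.1613] lean [-0.056  0.021] z 0.1242 0.2023 top 0.3989 [ 0.4882 -0.2513  0.3962] 48
```

Emit:
step_arm(
  plan=[
    {"dx": 0,"dy": -0.0015,"dz": 0,"rx": 0,"ry": 0,"rz": 0.05,"claw": 1},
    {"dx": 0,"dy": -0.0015,"dz": 0,"rx": 0,"ry": 0,"rz": 0.05,"claw": 1},
    {"dx": 0,"dy": -0.0015,"dz": 0,"rx": 0,"ry": 0,"rz": 0.05,"claw": 1},
    {"dx": 0,"dy": -0.0015,"dz": 0,"rx": 0,"ry": 0,"rz": 0.05,"claw": 1},
    {"dx": 0,"dy": -0.0015,"dz": 0,"rx": 0,"ry": 0,"rz": 0.05,"claw": 1},
    {"dx": 0,"dy": -0.0015,"dz": 0,"rx": 0,"ry": 0,"rz": 0.05,"claw": 1},
    {"dx": 0,"dy": -0.0015,"dz": 0,"rx": 0,"ry": 0,"rz": 0.05,"claw": 1},
    {"dx": 0,"dy": -0.0015,"dz": 0,"rx": 0,"ry": 0,"rz": 0.05,"claw": 1},
    {"dx": 0,"dy": -0.0015,"dz": 0,"rx": 0,"ry": 0,"rz": 0.05,"claw": 1},
  ],
)

```text
time_s: 16.2
ee_pos: [0.503, -0.2755, 0.1775]
eef_rot: [-3.137, -0.002, 1.298]
force: [5.5, 2.5, 9.2]
grip_width: 0.0278
grip_force: 60.0
```

```bash
cat > chk.py <<'E'
from h import *
p,R,o=pose(); print(p.round(4),np.degrees(o["eef_rot"]).round(2),np.round(o["force"],1),np.round(o["moment"],2),o["grip_width"],np.round(o["qpos"],2))
c=viewer.camera("side"); W=cloud(c)
q=W[np.hypot(W[...,0]-.501,W[...,1]+.271)<.03]; k=(q[:,2]>.075)&(q[:,2]<.11); print("shaft",k.sum(),q[k].mean(0).round(4)); upright(c,(.501,-.268),.03,.11)
E
python3 chk.py
```

```text
[ 0.503  -0.2755  0.1775] [-1.7974e+02 -1.1000e-01  7.4360e+01] [5.5 2.5 9.2] [ 0.52 -1.32  0.06] 0.027783201181480116 [-0.57  0.39  1.5   0.    1.25 -0.29]
shaft 34 [ 0.5028 -0.2707  0.0935]
orange 261 [ 0.5037 -0.2636  0.1624] lean [0.037 0.018] z 0.1247 0.2022 top 0.3989 [ 0.4875 -0.2517  0.3963] 47
```

Emit:
step_arm(
  plan=[
    {"dx": 0,"dy": 0.005,"dz": 0,"rx": 0,"ry": 0,"rz": 0.03,"claw": 1},
    {"dx": 0,"dy": 0.005,"dz": 0,"rx": 0,"ry": 0,"rz": 0.03,"claw": 1},
    {"dx": 0,"dy": 0,"dz": 0,"rx": 0,"ry": 0,"rz": 0.03,"claw": 1},
    {"dx": 0,"dy": 0,"dz": 0,"rx": 0,"ry": 0,"rz": 0,"claw": 1},
  ],
)

```text
time_s: 16.65
ee_pos: [0.5036, -0.2756, 0.1775]
eef_rot: [-3.136, -0.001, 1.158]
force: [1.5, 3.1, 11.1]
grip_width: 0.0274
grip_force: 60.0
```

```bash
python3 chk.py
```

```text
[ 0.5036 -0.2756  0.1775] [-1.7965e+02 -7.0000e-02  6.6340e+01] [ 1.5  3.1 11.1] [ 0.79 -0.23  0.11] 0.027435988889605887 [-0.56  0.4   1.5   0.    1.25 -0.15]
shaft 37 [ 0.5029 -0.2706  0.0934]
orange 255 [ 0.5048 -0.2637  0.1612] lean [0.073 0.005] z 0.1249 0.2029 top 0.399 [ 0.4883 -0.2518  0.3964] 48
```

Not at the stop yet by the moment, so I'll keep turning in small steps.

Emit:
step_arm(
  plan=[
    {"dx": 0,"dy": 0,"dz": 0,"rx": 0,"ry": 0,"rz": 0.03,"claw": 1},
    {"dx": 0,"dy": 0,"dz": 0,"rx": 0,"ry": 0,"rz": 0.03,"claw": 1},
    {"dx": 0,"dy": 0,"dz": 0,"rx": 0,"ry": 0,"rz": 0,"claw": 1},
  ],
)

```text
time_s: 17.0
ee_pos: [0.5036, -0.2756, 0.1775]
eef_rot: [-3.136, -0.001, 1.064]
force: [1.9, 3.0, 10.9]
grip_width: 0.0274
grip_force: 60.0
```

```bash
python3 chk.py
```

```text
[ 0.5036 -0.2756  0.1775] [-1.7965e+02 -4.0000e-02  6.0940e+01] [ 1.9  3.  10.9] [ 0.81 -0.4   0.05] 0.027356478933764646 [-0.56  0.4   1.5   0.    1.25 -0.06]
shaft 35 [ 0.5032 -0.2706  0.0915]
orange 243 [ 0.5053 -0.2638  0.1609] lean [ 0.09 -0.  ] z 0.1248 0.2019 top 0.399 [ 0.4878 -0.252   0.3963] 49
```

Emit:
step_arm(
  plan=[
    {"dx": 0,"dy": 0,"dz": 0,"rx": 0,"ry": 0,"rz": 0.03,"claw": 1},
    {"dx": 0,"dy": 0,"dz": 0,"rx": 0,"ry": 0,"rz": 0.02,"claw": 1},
    {"dx": 0,"dy": 0,"dz": 0,"rx": 0,"ry": 0,"rz": 0,"claw": 1},
  ],
)

```text
time_s: 17.35
ee_pos: [0.5037, -0.2757, 0.1775]
eef_rot: [-3.136, -0.0, 0.986]
force: [1.7, 2.1, 11.0]
grip_width: 0.0273
grip_force: 60.0
```

```bash
for i in 1 2; do python3 chk.py; done
python3 - <<'E'
from slot import *
run("slot2.png",n=3)
E
```

```text
[ 0.5037 -0.2757  0.1775] [-1.7967e+02 -1.0000e-02  5.6480e+01] [ 1.7  2.1 11. ] [ 0.72 -0.52  0.08] 0.027342027113404197 [-0.56  0.4   1.5   0.    1.25  0.02]
shaft 38 [ 0.5034 -0.2715  0.092 ]
orange 237 [ 0.5055 -0.264   0.1603] lean [0.114 0.006] z 0.1244 0.2014 top 0.3987 [ 0.4884 -0.2513  0.3963] 49
[ 0.5036 -0.2757  0.1775] [-1.7966e+02 -1.0000e-02  5.6530e+01] [ 2.3  2.4 10.3] [ 0.74 -0.46  0.05] 0.02792546916931681 [-0.56  0.4   1.5   0.    1.25  0.02]
shaft 39 [ 0.5034 -0.2704  0.0922]
orange 237 [ 0.5055 -0.2637  0.1604] lean [ 0.108 -0.002] z 0.1244 0.2016 top 0.3988 [ 0.4878 -0.2523  0.3962] 51
```

View pics/slot2.png

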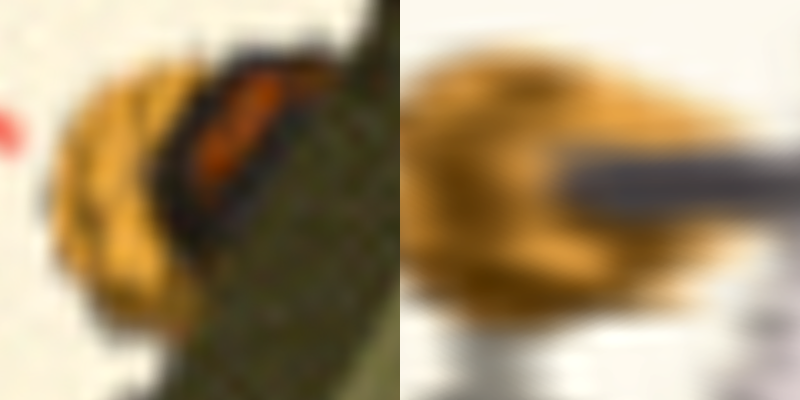

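Emit:
step_arm(
  plan=[
    {"dx": 0,"dy": 0.005,"dz": 0,"rx": 0,"ry": 0,"rz": 0.03,"claw": 1},
    {"dx": 0,"dy": 0,"dz": 0,"rx": 0,"ry": 0,"rz": 0.03,"claw": 1},
    {"dx": 0,"dy": 0,"dz": 0,"rx": 0,"ry": 0,"rz": 0,"claw": 1},
  ],
)

```text
time_s: 18.05
ee_pos: [0.5038, -0.2757, 0.1775]
eef_rot: [-3.135, 0.001, 0.891]
force: [0.2, 4.1, 12.7]
grip_width: 0.0278
grip_force: 60.0
```

Run:
```python
from slot import *
M=[]
for i in range(6):
    p,R,o=pose(); M.append(np.r_[o["force"],o["moment"],o["grip_width"]*1e3,np.degrees(o["eef_rot"][2])])
    c=viewer.camera("side")
print(np.mean(M,0).round(3))
# enlarged rectified side view of screw top, next to the first side image
im=c["img"]; a=cv2.resize(im[125:165,340:380],(400,400),interpolation=cv2.INTER_CUBIC)
b=cv2.resize(np.load("side0.npz")["img"][125:165,340:380],(400,400),interpolation=cv2.INTER_CUBIC)
save("s7.png",np.hstack([b,a]))
```

```text
[ 5.5300e-01  3.9240e+00  1.2087e+01  1.0990e+00 -1.0000e-03  2.8800e-01
  2.7692e+01  5.1140e+01]
```

View pics/s7.png

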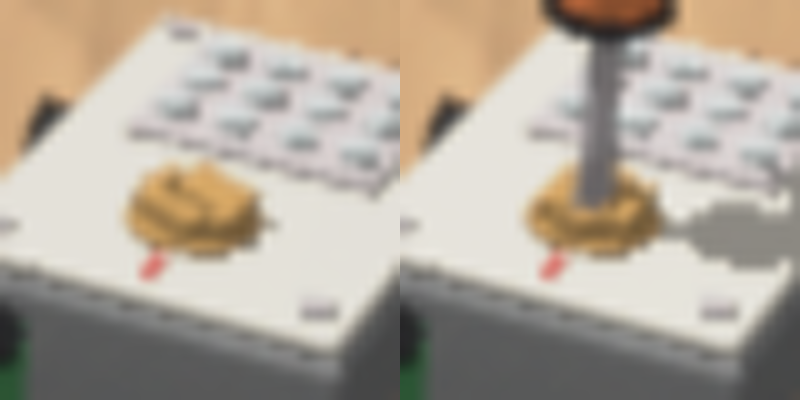

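The screw has turned (its facets at crop (595,210) have changed) and the blade is sunk in the slot. The mean moment has risen to about 0.29 N m, which looks like the stop. One small push will confirm it.

Emit:
step_arm(
  plan=[
    {"dx": 0,"dy": 0,"dz": 0,"rx": 0,"ry": 0,"rz": 0.02,"claw": 1},
    {"dx": 0,"dy": 0,"dz": 0,"rx": 0,"ry": 0,"rz": 0.02,"claw": 1},
    {"dx": 0,"dy": 0,"dz": 0,"rx": 0,"ry": 0,"rz": 0,"claw": 1},
  ],
)

```text
time_s: 18.65
ee_pos: [0.5038, -0.2757, 0.1775]
eef_rot: [-3.135, 0.001, 0.829]
force: [-0.3, 3.7, 12.0]
grip_width: 0.0274
grip_force: 60.0
```

```bash
cat > mom.py <<'E'
from h import *
M=[]
for i in range(6):
    p,R,o=pose(); M.append(np.r_[o["force"],o["moment"],o["grip_width"]*1e3,np.degrees(o["eef_rot"][2])])
    c=viewer.camera("side")
print(np.mean(M,0).round(3))
E
python3 mom.py
```

```text
[1.8600e-01 3.8370e+00 1.2081e+01 1.1190e+00 3.8000e-02 5.0200e-01
 2.7630e+01 4.7562e+01]
```

Emit:
step_arm(
  plan=[
    {"dx": 0,"dy": 0,"dz": 0,"rx": 0,"ry": 0,"rz": -0.05,"claw": 1},
    {"dx": 0,"dy": 0,"dz": 0,"rx": 0,"ry": 0,"rz": -0.05,"claw": 1},
    {"dx": 0,"dy": 0,"dz": -0.03,"rx": 0,"ry": 0,"rz": 0,"claw": 1},
    {"dx": 0,"dy": 0,"dz": -0.1,"rx": 0,"ry": 0,"rz": 0,"claw": 1},
    {"dx": 0,"dy": 0,"dz": -0.25,"rx": 0,"ry": 0,"rz": 0,"claw": 1},
    {"dx": 0,"dy": 0,"dz": -0.35,"rx": 0,"ry": 0,"rz": 0,"claw": 1},
    {"dx": 0,"dy": 0,"dz": -0.35,"rx": 0,"ry": 0,"rz": 0,"claw": 1},
    {"dx": 0,"dy": 0,"dz": -0.2,"rx": 0,"ry": 0,"rz": 0,"claw": 1},
    {"dx": 0,"dy": 0,"dz": 0,"rx": 0,"ry": 0,"rz": 0,"claw": 1},
  ],
)

```text
time_s: 19.85
ee_pos: [0.5044, -0.2768, 0.3067]
eef_rot: [-3.136, 0.001, 0.985]
force: [0.1, -0.9, -1.8]
grip_width: 0.0278
grip_force: 60.0
```

Run:
```python
from h import *
p,R,o=pose(); print(p.round(4),np.degrees(o["eef_rot"]).round(2),np.round(o["force"],1),o["grip_width"])
go([.549,.052,.31],rotm(180,0),10); go([.549,.052,.31],rotm(90,0),10)
c=viewer.camera("side"); upright(c,p[:2],.04,.2); W=cloud(c)
q=W[np.hypot(W[...,0]-p[0],W[...,1]-p[1])<.03]; k=(q[:,2]>.19)&(q[:,2]<.24)
for a in (.19,.205,.22): 
    k=(q[:,2]>a)&(q[:,2]<a+.015); print(k.sum(),q[k].mean(0).round(4))
```

```text
[ 0.5044 -0.2768  0.3067] [-1.797e+02  7.000e-02  5.645e+01] [ 0.1 -0.9 -1.8] 0.027842308328491158
n 10 dxyz [ 0.352  0.201 -0.004] rxyz [-0.0003 -0.0003 -0.1373] len mm 40.530985056373595 deg 12.355104547533244
q [-0.57  0.31  1.31 -0.    1.52  0.02] t 19.85
n 10 dxyz [ 0.331 -0.063 -0.003] rxyz [-0.0003 -0.     -0.0373] len mm 33.66098536961742 deg 3.355219005697797
q [-0.57  0.31  1.31 -0.    1.52  0.02] t 19.85
orange 299 [ 0.5059 -0.2657  0.2889] lean [0.123 0.011] z 0.2528 0.3546 top 0.4475 [ 0.4967 -0.2503  0.4441] 51
22 [ 0.5037 -0.2749  0.1975]
17 [ 0.5035 -0.2724  0.2128]
23 [ 0.5037 -0.2727  0.2273]
```

Emit:
step_arm(
  plan=[
    {"dx": 0.331,"dy": -0.063,"dz": -0.003,"rx": 0,"ry": 0,"rz": -0.0373,"claw": 1},
    {"dx": 0.331,"dy": -0.063,"dz": -0.003,"rx": 0,"ry": 0,"rz": -0.0373,"claw": 1},
    {"dx": 0.331,"dy": -0.063,"dz": -0.003,"rx": 0,"ry": 0,"rz": -0.0373,"claw": 1},
    {"dx": 0.331,"dy": -0.063,"dz": -0.003,"rx": 0,"ry": 0,"rz": -0.0373,"claw": 1},
    {"dx": 0.331,"dy": -0.063,"dz": -0.003,"rx": 0,"ry": 0,"rz": -0.0373,"claw": 1},
    {"dx": 0.331,"dy": -0.063,"dz": -0.003,"rx": 0,"ry": 0,"rz": -0.0373,"claw": 1},
    {"dx": 0.331,"dy": -0.063,"dz": -0.003,"rx": 0,"ry": 0,"rz": -0.0373,"claw": 1},
    {"dx": 0.331,"dy": -0.063,"dz": -0.003,"rx": 0,"ry": 0,"rz": -0.0373,"claw": 1},
    {"dx": 0.331,"dy": -0.063,"dz": -0.003,"rx": 0,"ry": 0,"rz": -0.0373,"claw": 1},
    {"dx": 0.331,"dy": -0.063,"dz": -0.003,"rx": 0,"ry": 0,"rz": -0.0373,"claw": 1},
  ],
)

```text
time_s: 20.9
ee_pos: [0.5473, 0.054, 0.3056]
eef_rot: [-3.13, -0.004, 1.574]
force: [-0.3, 0.4, -1.9]
grip_width: 0.0278
grip_force: 60.0
```

```bash
cat > hov.py <<'E'
from h import *
p,R,o=pose(); print(p.round(4),np.degrees(o["eef_rot"]).round(2),np.round(o["force"],1))
c=viewer.camera("side"); W=cloud(c); zt=p[2]-.123
q=W[np.hypot(W[...,0]-p[0],W[...,1]-p[1])<.03]
for a in np.arange(zt-.005,zt+.075,.013):
    k=(q[:,2]>a)&(q[:,2]<a+.013); print(round(a-zt,3),k.sum(),q[k].mean(0).round(4))
go([p[0],p[1],.22],rotm(90,0),4)
E
python3 hov.py
```

```text
[0.5473 0.054  0.3056] [-179.32   -0.24   90.19] [-0.3  0.4 -1.9]
-0.005 5 [0.5447 0.0568 0.1877]
0.008 9 [0.5449 0.0577 0.1971]
0.021 26 [0.546  0.0587 0.211 ]
0.034 29 [0.5456 0.0583 0.2234]
0.047 27 [0.5451 0.0583 0.2358]
0.06 86 [0.5448 0.0661 0.2534]
0.073 92 [0.5453 0.0658 0.2623]
n 4 dxyz [-0.011  0.003  0.215] rxyz [-0.0019 -0.0009  0.0015] len mm 21.5060394014776 deg 0.23311226644484717
q [0.04 0.26 1.38 0.01 1.51 0.03] t 20.95
```

Emit:
step_arm(
  plan=[
    {"dx": -0.018,"dy": 0.009,"dz": 0.215,"rx": -0.0019,"ry": -0.001,"rz": 0,"claw": 1},
    {"dx": -0.018,"dy": 0.009,"dz": 0.215,"rx": -0.0019,"ry": -0.001,"rz": 0,"claw": 1},
    {"dx": -0.018,"dy": 0.009,"dz": 0.215,"rx": -0.0019,"ry": -0.001,"rz": 0,"claw": 1},
    {"dx": -0.018,"dy": 0.009,"dz": 0.215,"rx": -0.0019,"ry": -0.001,"rz": 0,"claw": 1},
    {"dx": 0,"dy": 0,"dz": 0,"rx": 0,"ry": 0,"rz": 0,"claw": 1},
    {"dx": 0,"dy": 0,"dz": 0,"rx": 0,"ry": 0,"rz": 0,"claw": 1},
  ],
)

```text
time_s: 21.55
ee_pos: [0.5509, 0.0457, 0.2213]
eef_rot: [3.14, 0.002, 1.572]
force: [0.0, 0.6, -1.7]
grip_width: 0.0274
grip_force: 60.0
```

```bash
python3 hov.py; python3 hov.py | head -8
python3 - <<'E'
from h import *
c=viewer.camera("side"); im=c["img"]; save("s9.png",cv2.resize(im[155:230,290:370],(640,600),interpolation=cv2.INTER_CUBIC))
E
```

```text
[0.5509 0.0457 0.2213] [1.7991e+02 1.1000e-01 9.0070e+01] [ 0.   0.6 -1.7]
-0.005 5 [0.5508 0.0535 0.1036]
0.008 8 [0.5506 0.0533 0.1121]
0.021 20 [0.5504 0.0495 0.1261]
0.034 23 [0.5506 0.0496 0.1384]
0.047 16 [0.5504 0.0499 0.1503]
0.06 72 [0.5501 0.0569 0.1688]
0.073 79 [0.5494 0.0571 0.1779]
n 4 dxyz [-0.    -0.001  0.005] rxyz [0.0005 0.0003 0.0002] len mm 0.5520566875322803 deg 0.057795406201979996
q [ 0.02  0.31  1.51 -0.    1.32  0.02] t 21.6
[0.5512 0.0458 0.2222] [1.7981e+02 1.1000e-01 9.0080e+01] [ 0.4 -0.2 -1. ]
-0.005 4 [0.5508 0.0522 0.1045]
0.008 8 [0.5512 0.0528 0.1127]
0.021 23 [0.5508 0.0497 0.1262]
0.034 24 [0.5513 0.0494 0.1392]
0.047 19 [0.5511 0.0499 0.1506]
0.06 78 [0.5497 0.057  0.1697]
0.073 76 [0.5509 0.0574 0.1787]
```

View pics/s9.png

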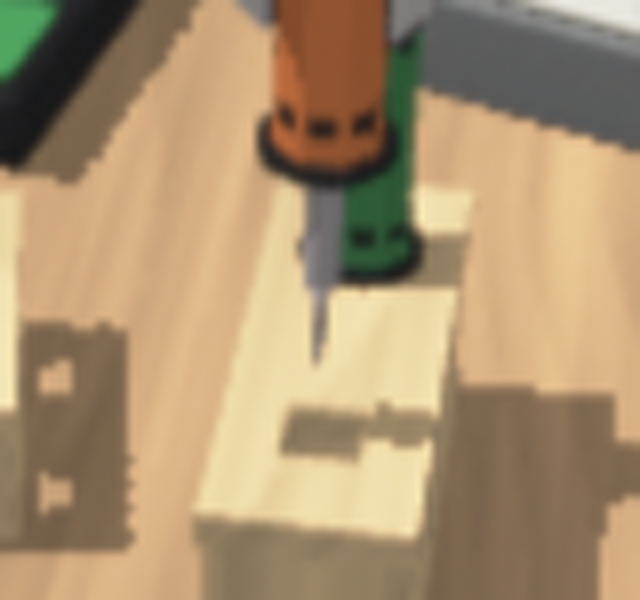

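Emit:
step_arm(
  plan=[
    {"dx": 0.05,"dy": -0.028,"dz": 0,"rx": 0,"ry": 0,"rz": 0,"claw": 1},
    {"dx": 0,"dy": 0,"dz": 0,"rx": 0,"ry": 0,"rz": 0,"claw": 1},
    {"dx": 0,"dy": 0,"dz": 0,"rx": 0,"ry": 0,"rz": 0,"claw": 1},
  ],
)

```text
time_s: 22.0
ee_pos: [0.5484, 0.0509, 0.222]
eef_rot: [3.138, 0.002, 1.573]
force: [-1.2, -0.1, -1.2]
grip_width: 0.0274
grip_force: 60.0
```

```bash
python3 hov.py; python3 hov.py | head -8
```

```text
[0.5484 0.0509 0.222 ] [1.7979e+02 1.1000e-01 9.0120e+01] [-1.2 -0.1 -1.2]
-0.005 4 [0.5481 0.0557 0.1034]
0.008 9 [0.5483 0.0573 0.1133]
0.021 24 [0.5482 0.0549 0.127 ]
0.034 25 [0.5481 0.055  0.14  ]
0.047 19 [0.5485 0.0547 0.1512]
0.06 75 [0.547  0.0619 0.1697]
0.073 78 [0.5477 0.0624 0.1788]
n 4 dxyz [ 0.    -0.     0.005] rxyz [0.0006 0.0003 0.0003] len mm 0.4985088323518262 deg 0.06592470711090492
q [ 0.03  0.3   1.52 -0.    1.32  0.03] t 22.05
[0.5484 0.0508 0.222 ] [1.7979e+02 1.1000e-01 9.0110e+01] [-0.7 -0.5 -2.5]
-0.005 4 [0.5481 0.0557 0.1034]
0.008 9 [0.5483 0.0575 0.1134]
0.021 25 [0.5483 0.0546 0.127 ]
0.034 25 [0.5484 0.0544 0.1402]
0.047 18 [0.5482 0.0547 0.1514]
0.06 72 [0.5463 0.0621 0.1696]
0.073 82 [0.5486 0.0621 0.1785]
```

Emit:
step_arm(
  plan=[
    {"dx": 0,"dy": 0,"dz": 0.12,"rx": 0,"ry": 0,"rz": 0,"claw": 1},
    {"dx": 0,"dy": 0,"dz": 0.12,"rx": 0,"ry": 0,"rz": 0,"claw": 1},
    {"dx": 0,"dy": 0,"dz": 0.12,"rx": 0,"ry": 0,"rz": 0,"claw": 1},
    {"dx": 0,"dy": 0,"dz": 0.16,"rx": 0,"ry": 0,"rz": 0,"claw": 1},
    {"dx": 0,"dy": 0,"dz": 0.16,"rx": 0,"ry": 0,"rz": 0,"claw": 1},
    {"dx": 0,"dy": 0,"dz": 0.14,"rx": 0,"ry": 0,"rz": 0,"claw": 1},
    {"dx": 0,"dy": 0,"dz": 0.03,"rx": 0,"ry": 0,"rz": 0,"claw": 1},
    {"dx": 0,"dy": 0,"dz": 0,"rx": 0,"ry": 0,"rz": 0,"claw": 1},
  ],
)

```text
time_s: 22.9
ee_pos: [0.5485, 0.0505, 0.1362]
eef_rot: [3.139, 0.002, 1.572]
force: [0.4, -0.9, -1.5]
grip_width: 0.0274
grip_force: 60.0
```

Emit:
step_arm(
  plan=[
    {"dx": 0,"dy": 0,"dz": 0.015,"rx": 0,"ry": 0,"rz": 0,"claw": 1},
    {"dx": 0,"dy": 0,"dz": 0.012,"rx": 0,"ry": 0,"rz": 0,"claw": 1},
    {"dx": 0,"dy": 0,"dz": 0,"rx": 0,"ry": 0,"rz": 0,"claw": 1},
  ],
)

```text
time_s: 23.2
ee_pos: [0.5488, 0.0505, 0.1343]
eef_rot: [3.138, 0.002, 1.573]
force: [-0.4, -0.2, -1.9]
grip_width: 0.0279
grip_force: 60.0
```

Emit:
step_arm(
  plan=[
    {"dx": 0,"dy": 0,"dz": 0,"rx": 0,"ry": 0,"rz": 0,"claw": 0.4},
    {"dx": 0,"dy": 0,"dz": 0,"rx": 0,"ry": 0,"rz": 0,"claw": 0.4},
    {"dx": 0,"dy": 0,"dz": 0,"rx": 0,"ry": 0,"rz": 0,"claw": 0.4},
    {"dx": 0,"dy": 0,"dz": 0,"rx": 0,"ry": 0,"rz": 0,"claw": 0.4},
    {"dx": 0,"dy": 0,"dz": 0,"rx": 0,"ry": 0,"rz": 0,"claw": 0.4},
    {"dx": 0,"dy": 0,"dz": -0.1,"rx": 0,"ry": 0,"rz": 0,"claw": 0.4},
    {"dx": 0,"dy": 0,"dz": -0.4,"rx": 0,"ry": 0,"rz": 0,"claw": 0.4},
    {"dx": 0,"dy": 0,"dz": -0.4,"rx": 0,"ry": 0,"rz": 0,"claw": 0.4},
    {"dx": 0,"dy": 0,"dz": -0.4,"rx": 0,"ry": 0,"rz": 0,"claw": 0.4},
    {"dx": 0,"dy": 0,"dz": 0,"rx": 0,"ry": 0,"rz": 0,"claw": 0.4},
  ],
)

```text
time_s: 24.2
ee_pos: [0.5496, 0.0509, 0.2704]
eef_rot: [3.129, 0.002, 1.573]
force: [0.2, -0.4, -0.8]
grip_width: 0.0563
grip_force: 0.0
```

Run:
```python
from slot import *
p,R,o=pose(); print(p.round(4),np.round(o["force"],1))
c=viewer.camera("side"); upright(c)
run("slot3.png",n=4)
```

```text
[0.5496 0.0509 0.2704] [ 0.2 -0.4 -0.8]
orange 334 [0.5481 0.0617 0.1281] lean [-0.016 -0.012] z 0.0902 0.4762 top 0.4897 [0.574  0.0684 0.4855] 19
```

View pics/slot3.png

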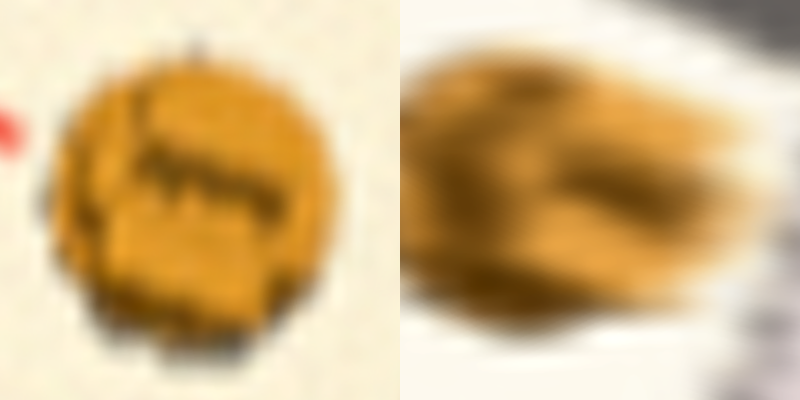

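The slot now runs along the 19.7° line toward the red mark, from (145,155) to (285,205), so the screw is locked. Last check of the driver, then hand in.

Run:
```python
from h import *
c=viewer.camera("side"); W=cloud(c); q=W[np.hypot(W[...,0]-.548,W[...,1]-.052)<.03]; q=q[(q[:,2]>.08)&(q[:,2]<.2)]
print(q[:,2].max(),[q[(q[:,2]>a)&(q[:,2]<a+.02)].mean(0).round(4) for a in(.09,.11,.13)])
top=q[:,2].max()
if .150<top<.162: print(hand_in())
```

```text
0.15903749679810705 [array([0.5478, 0.0617, 0.0999]), array([0.5481, 0.0617, 0.1201]), array([0.5475, 0.062 , 0.1403])]
the job is handed in; nothing more can be done
None
```

I handed the job in: the brass screw is turned to its stop, with its slot pointing at the red mark, and the orange driver stands upright and released in the wooden rack's empty hole. I didn't measure the spare, meter, board and bottle again at the end, and hand-in gave no verdict.

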